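# Zero the dial scale and weigh a batch of filter boxes

### The arm

A 6-joint arm with a two-finger parallel gripper is mounted at the origin on the work surface. World frame = base frame: x ahead of the robot, y to its left, z up, the work surface at z = 0. Lengths are in m, angles in rad, forces in N, time in s.
With the tool pointing down it reaches from about 0.3 to 0.775 m from the base axis. Payload 14.6 kg.
Tool frame: the origin (TCP) lies on the centre line of the jaws, within the pads' length; the fingertips stand nose_length ahead of it and the grasp point (between the pads) lies 5 mm behind it (nose_length is the distance from the TCP to the fingertips, in m); z points along the fingers, y is the direction in which the jaws open and shut (so a half turn about z gives the same grasp; the last joint's range is limited). The gripper opens to 94 mm and grips with 3 to 60 N. Pads are 16 mm wide; open, the fingers measure 119 mm over their backs; the gripper's body (75 mm by 177 mm) begins 78 mm behind the grasp point.
Start: joints at [-1.364, 0.3, 1.521, -0, 1.321, -0.067], TCP at [0.149, -0.53, 0.219] pointing down, gripper open.
Joint ranges: [-3.03, 3.03], [-0.79, 2.21], [0.23, 2.52], [-1.04, 4.18], [0, 3.07], [-2.55, 2.55]. Speed limits (rad/s): [2.22, 2.22, 2.57, 3.14, 3.14, 3.14].

### API

Orientations are given as a rotation vector (axis times angle).
In Python, from station import get_state, camera, camera_info, sign_off, nose_length gives the robot as it stands.
- The arm moves only by the tool play_rows, never from a script. Its argument "increments" is a list of rows, each a list of 3 entries, a list of its own where there are three numbers: the shift along the tool's x, y, z in mm, then the turn, a rotation vector about the tool's x, y, z in degrees, then the opening, from 0 (shut) to 1 (fully open). A call has 1 to 5 rows; each row shifts and turns the commanded pose from where the row before left it, along the tool's axes as they then stand; what a row does not reach is not made up. A row lasts 1/12 s, in which the tool goes at most 41.7 mm and 7.16 degrees, less where a joint would pass 70% of its speed; a pose out of reach is approached as far as the arm can. A call is refused whole if a number of a shift passes 41.7 or a number of a turn 7.16, either way. A call with a gripper value outside its range is refused whole. The fingers move at their own pace and stop on an object; "newtons" is the grip in N (left out, the last holds). Time passes only in rows, so rows that do not move let the fingers close. It gives the time, the measured TCP pose, the force and the opening at its end, in the units of the state.
- get_state(): the state, without advancing time (a new reading comes with each control period).
- camera(name): name is "scene" or "top"; returns the picture (384x512x3 uint8, blue, green, red); there is no depth.
- camera_info(name): a dict with "fx", "fy", "cx", "cy" (pixels), "view" (4x4, takes a point from world to camera coordinates). Camera axes: x right, y down, z forward; pixel columns grow to the right and rows downward; lengths in m; the calibration is good to about 2 mm. A picture is of the moment at which its call begins. camera_info takes no time and is no camera call.
- sign_off(): hands the job in, once; it reports no verdict.
The state is a dict: "time": time; "joint_pos": joint angles; "joint_vel": joint speeds; "tau": joint torques, N m; "tcp_pos": TCP position; "eef_rot": TCP orientation; "contact_force": force on the tool from outside, world axes, zero at the start; "torque": the same for the moment, N m; "opening": finger opening in m.
Only numpy, scipy, OpenCV 4.12 (cv2) and the standard library are available. Lean on these libraries where they do the work, as an engineer would, in place of code of your own. Each camera call takes 0.05 s, during which the arm holds its last target. There are 200 camera calls.

### The job

Weigh this batch of filter boxes together: first take the amber jar off the scale's platform and stand it upright on the bench, then, with the platform empty, turn the black bezel of the dial until the red pointer reads zero (points at the yellow mark) and let go. Then stack every filter box, white and orange alike, lid up and in any order, in one square column in the middle of the platform, with their handle bars along the scale's long side. Last, press the green button of the logger fully down and let it come up to record the weight, leaving the zero setting as it is and the bottle, the tape and the screwdriver where they are.

Things in the scene. Friction and masses are not known exactly. Their poses are not given: they have to be found in the camera images.
- scale: bench scale, fixed to the bench, teal housing 320 x 160 mm (long side along its x) and 43 mm high; the dial is at its -x end (x -105 mm, y 0) with free space of at least 45 mm round the bezel, the platform at its +x end (x +75 mm, y 0). Origin: on the bench under the middle of the housing (5 mm off along x); z up.
- bezel_top (a point): centre of the top of the bezel, 80 mm above the bench, on its vertical turning axis. The bezel is a black knurled upright cylinder, 64 mm in diameter, 33 mm high, standing on the scale; pinch it across its diameter from above, in any direction. The white dial face with black divisions every 15 degrees turns with it, as do this point's axes: the yellow zero mark lies at its -x.
- bezel (a joint): angle of the bezel in rad, counter-clockwise from above is positive, range -3 to 3; 0 = the yellow zero mark is under the red pointer of the unloaded scale. Starts 0.7 to 2.6. It stays where it is left (friction 0.05 N m).
- zero_mark (a point): yellow zero mark on the top of the bezel, 29 mm from its axis
- pointer_tip (a point): tip of the thin red pointer inside the dial, 24 mm from the axis; with the platform empty it points along the scale's -x. It turns clockwise from above as the platform is loaded (300 rad per m of sinking), and does not turn with the bezel.
- pan_top (a point): centre of the top of the steel platform, 150 x 150 mm and 6 mm thick, 64 mm above the bench when empty; x along the scale's long side, z up. It is sprung and sinks straight down 0.4 mm per N of load, at most 12 mm.
- jar: amber jar with a red cap, closed, 56 mm in diameter, 75 mm high, about 0.2 kg, standing on the platform at the start; origin: centre of its underside
- case1: low filter box: closed white plastic case, blue lid, 126 x 126 x 45 mm high, about 0.35 kg, flat top and bottom; in the middle of its lid is a recess 44 (x) x 88 (y) mm, 32 mm deep, bridged along x by a black handle bar 14 mm wide (y) and 14 mm thick, its top 1 mm below the lid. Pinch the bar across y, straight from above. Origin: centre of the underside, z up. May be absent.
- case2: low filter box: closed white plastic case, blue lid, 126 x 126 x 45 mm high, about 0.35 kg, flat top and bottom; in the middle of its lid is a recess 44 (x) x 88 (y) mm, 32 mm deep, bridged along x by a black handle bar 14 mm wide (y) and 14 mm thick, its top 1 mm below the lid. Pinch the bar across y, straight from above. Origin: centre of the underside, z up. May be absent.
- case3: low filter box: closed white plastic case, blue lid, 126 x 126 x 45 mm high, about 0.35 kg, flat top and bottom; in the middle of its lid is a recess 44 (x) x 88 (y) mm, 32 mm deep, bridged along x by a black handle bar 14 mm wide (y) and 14 mm thick, its top 1 mm below the lid. Pinch the bar across y, straight from above. Origin: centre of the underside, z up. May be absent.
- tall1: tall filter box: closed orange plastic case, grey lid, 126 x 126 x 55 mm high, about 0.35 kg, flat top and bottom; in the middle of its lid is a recess 44 (x) x 88 (y) mm, 32 mm deep, bridged along x by a black handle bar 14 mm wide (y) and 14 mm thick, its top 1 mm below the lid. Pinch the bar across y, straight from above. Origin: centre of the underside, z up. May be absent.
- tall2: tall filter box: closed orange plastic case, grey lid, 126 x 126 x 55 mm high, about 0.35 kg, flat top and bottom; in the middle of its lid is a recess 44 (x) x 88 (y) mm, 32 mm deep, bridged along x by a black handle bar 14 mm wide (y) and 14 mm thick, its top 1 mm below the lid. Pinch the bar across y, straight from above. Origin: centre of the underside, z up. May be absent.
- log_top (a point): centre of the top of the logger's green push button, 32 mm in diameter, in a grey housing fixed to the bench; it is pressed straight down, 6 mm of travel, and springs back
- log (a joint): how far the green button is pressed, in m: 0 = up, 0.006 = fully down (about 5 N)
- bottle: closed white bottle, 66 mm in diameter, 140 mm high, bystander; origin: centre of its underside
- tape: grey roll of tape lying flat, 76 mm in diameter, 24 mm high, bystander; origin: centre of its underside
- driver: screwdriver 180 mm long lying on the bench, bystander; origin near its middle
Things that resemble listed ones, but are neither listed nor needed, are in the scene too. What is shaped like the case1 but pink is not meant.

How it is judged:
On the way, in this order (a step that is already met when the one before it is completed fails the run):
1. the jar stands upright on the bench, off the scale, let go (height (world z) of jar below 0.006 m and angle between jar's own z axis and vertical below 0.1 rad and linear speed of jar below 0.03 m/s and contact force between the fingers and jar below 0.5 N), for 0.3 s.
2. the bezel is turned until the pointer reads zero (within 0.09 rad), with the platform unloaded, and let go (value of joint bezel between -0.09 and 0.09 rad and contact force between the fingers and bezel below 0.3 N and z of pan_top in the frame of scale above 0.063 m), for 0.3 s.
3. every box present stands released in one square column in the middle of the platform (horizontal distance between each of case1, case2, case3, tall1, tall2 and pan_top below 0.02 m and angle between the x axis of each of case1, case2, case3, tall1, tall2 and the x axis of pan_top, either way round below 0.17 rad and angle between each of case1, case2, case3, tall1, tall2's own z axis and vertical below 0.1 rad and z of each of case1, case2, case3, tall1, tall2 in the frame of pan_top above -0.004 m and linear speed of each of case1, case2, case3, tall1, tall2 below 0.03 m/s and contact force between the fingers and case1 below 0.5 N and contact force between the fingers and case2 below 0.5 N and contact force between the fingers and case3 below 0.5 N and contact force between the fingers and tall1 below 0.5 N and contact force between the fingers and tall2 below 0.5 N), for 0.5 s.
4. the logger's green button is pressed down (value of joint log above 0.0045 m), for 0.1 s.
At the end, for the whole second after the job is handed in: The jar stands upright on the bench; every box stands level and at rest in the column, centre within 20 mm of the platform centre, bar within 0.17 rad of the scale x; the bezel is within 0.09 rad of zero; the button was pressed 4.5 mm and is up again (all of step 1 and all of step 3 and value of joint bezel between -0.09 and 0.09 rad and value of joint log below 0.002 m); the robot touches nothing.
It fails at once if the sample bottle is moved more than 30 mm (distance of bottle from where it was at the start of the episode above 0.03 m).
It fails at once if the roll of tape is moved more than 30 mm (distance of tape from where it was at the start of the episode above 0.03 m).
It fails at once if the screwdriver is moved more than 30 mm (distance of driver from where it was at the start of the episode above 0.03 m).
Of case1, case2, case3, tall1, tall2 only 3 to 5 are there at a start; the rules pass over those that are not, and their reading is None.
At some moment in a run one of case1, case2, case3, tall1, tall2 may be knocked a few centimetres aside while the robot is not near it.
It also fails if it takes over 210 s, if anything falls off the work surface, if the arm or the gripper's body presses on something with over 40 N, if the wrist force passes 120 N, or if a joint passes its speed limit or range.

## Working session

There is one attempt and no reset: what is moved stays moved. The work goes in short steps, Python scripts to look and compute and a tool call to move; the robot and the scene stay as the last step left them, time stands still between calls to the robot, and variables do not carry over. Pictures are saved under pics/ and viewed, about 12 in all and at most 16, crops included, and the job is handed in when it is done.

Besides the shell and the picture viewer there is one more tool, called after "Request:" by a JSON object that holds its "fn" and its "kwargs". play_rows: Moves the arm, as the interface text tells. Its arguments: {"type":"object","properties":{"increments":{"type":"array","items":{"type":"array"}},"newtons":{"type":"number"}},"required":["increments"]}

```bash
ls; mkdir -p pics
cat > h.py <<'E'
import numpy as np, cv2
from scipy.spatial.transform import Rotation as R
from station import get_state, camera, camera_info, sign_off, nose_length
def ray(name,u,v,z):
    c=camera_info(name);V=np.array(c['view']);Ri=V[:3,:3].T;o=-Ri@V[:3,3]
    d=Ri@np.array([(u-c['cx'])/c['fx'],(v-c['cy'])/c['fy'],1]);return o+d*(z-o[2])/d[2]
def proj(name,p):
    c=camera_info(name);V=np.array(c['view']);q=V[:3,:3]@np.array(p)+V[:3,3]
    return c['fx']*q[0]/q[2]+c['cx'],c['fy']*q[1]/q[2]+c['cy']
def plan(x,y,z,yaw):
    """tool shift (mm) and turn (deg) from the present pose to x,y,z with the tool y axis at yaw (deg, mod 180)"""
    s=get_state();r=R.from_rotvec(s['eef_rot']);M=r.as_matrix()
    d=M.T@(np.array([x,y,z])-s['tcp_pos'])*1e3
    cur=np.degrees(np.arctan2(M[1,1],M[0,1]));t=(yaw-cur+90)%180-90
    print('shift',d.round(1),'yaw now',cur.round(1),'tool turn z',-t.round(1),'tilt',M[2,2].round(4),'q6',round(s['joint_pos'][5],2),'t',s['time'])
E
python3 - <<'E'
from h import *
print(nose_length if not callable(nose_length) else nose_length(), get_state())
for n in('scene','top'):
    im=camera(n);cv2.imwrite(f'pics/{n}0.png',cv2.resize(im,(800,600),interpolation=cv2.INTER_CUBIC));c=camera_info(n);V=np.array(c['view']);print(n,-V[:3,:3].T@V[:3,3],V[:3,:3].round(2).tolist(),c['fx'])
E
```

```text
pics
0.014 {'time': 0.0, 'joint_pos': array([-1.36363302e+00,  3.00453226e-01,  1.52159603e+00,  3.43195992e-05,
        1.32072046e+00, -6.66090661e-02]), 'joint_vel': array([ 9.59143854e-04,  4.84264113e-04, -7.49273986e-05, -2.20317970e-04,
       -9.13830968e-04, -2.07523764e-04]), 'tau': array([ 2.09282807e-04, -5.31808734e+01, -3.52735376e+01,  7.07540126e-02,
        2.43670604e-02, -1.27353223e-04]), 'tcp_pos': array([ 0.14864837, -0.5292639 ,  0.21888981]), 'eef_rot': array([-3.11104161e+00, -4.28525102e-01,  7.77061592e-05]), 'contact_force': array([ 0.86028796, -0.16537036,  0.10082416]), 'torque': array([-0.01526249, -0.01880396,  0.0279805 ]), 'opening': 0.09375757552999829}
scene [ 1.18573694 -0.70948608  0.7891871 ] [[0.69, 0.73, 0.01], [0.42, -0.39, -0.82], [-0.59, 0.56, -0.58]] 409.32005859893957
top [ 0.21598502 -0.00523615  1.30476766] [[0.01, -1.0, -0.0], [-0.98, -0.01, -0.18], [0.18, 0.0, -0.98]] 424.2855108905813
```

View pics/top0.png

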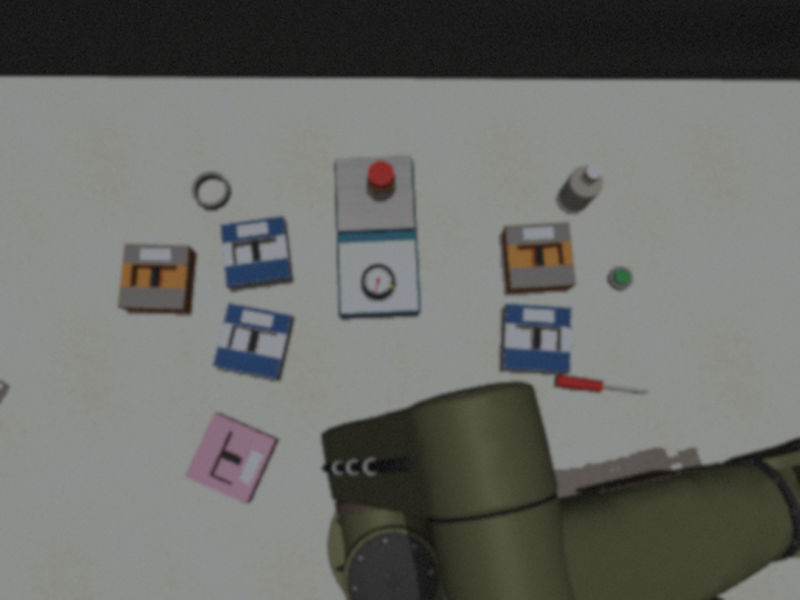

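View pics/scene0.png

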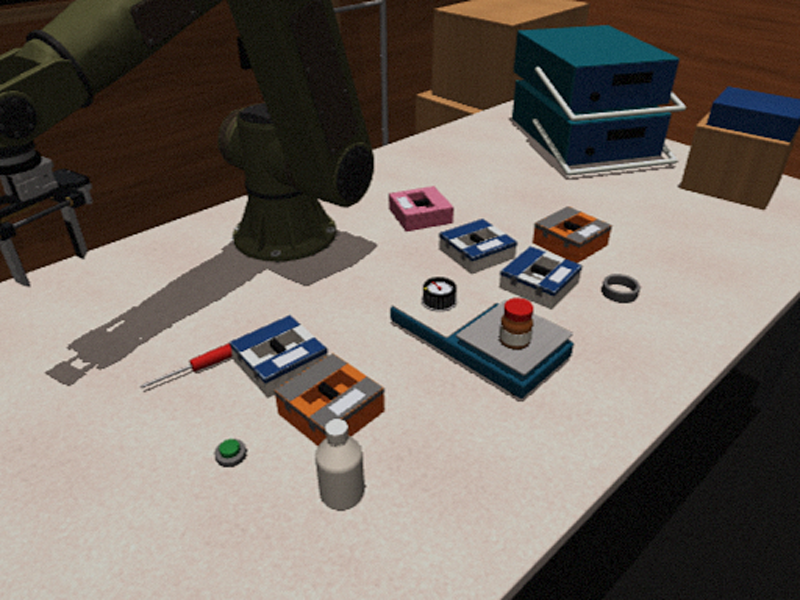

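The top view shows all five boxes: white at about (256,252), (254,341) and (537,339), orange at (157,277) and (538,257). The pink one at (232,457) is the decoy. The scale lies along world x, with the jar at (381,176), dial at (378,281), button at (621,277), bottle at (583,188), tape at (211,190) and driver at (600,384). I'll enlarge to measure these and confirm.

Run:
```python
from h import *
im=np.mean([camera('top').astype(float) for _ in range(4)],0)
cv2.imwrite('pics/topraw.png',im.astype(np.uint8))
im=np.clip(im*1.5,0,255).astype(np.uint8)
cv2.imwrite('pics/c1.png',cv2.resize(im[105:250,70:200],None,fx=4,fy=4,interpolation=cv2.INTER_CUBIC))
cv2.imwrite('pics/c2.png',cv2.resize(im[95:245,210:410],None,fx=4,fy=4,interpolation=cv2.INTER_CUBIC))
```

```text
(no output)
```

View pics/c1.png

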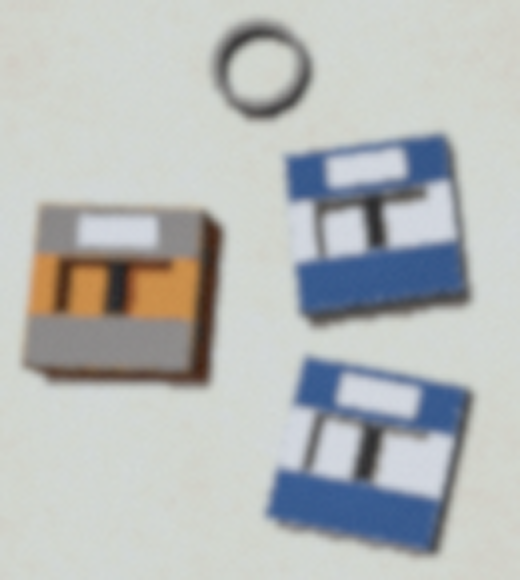

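View pics/c2.png

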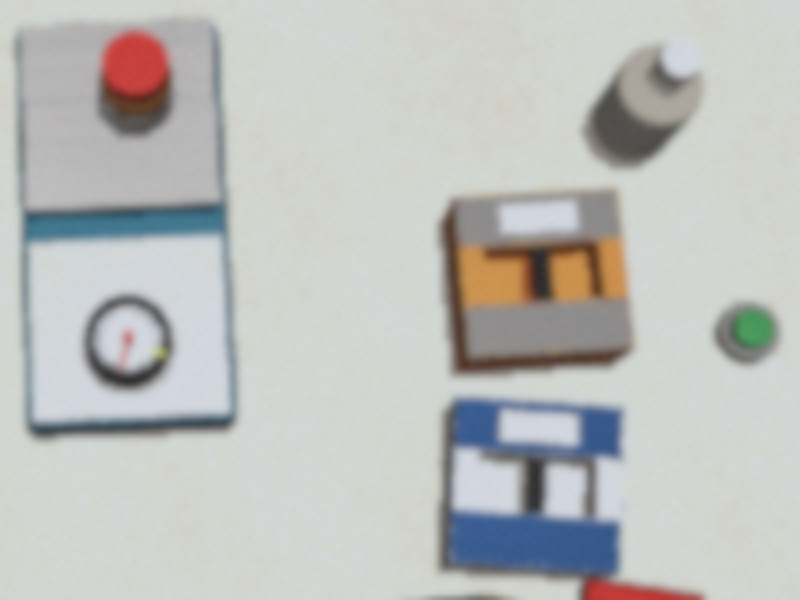

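```bash
python3 - <<'E'
from h import *
def P(crop,u,v,z):
    o=(70,105) if crop==1 else (210,95)
    return ray('top',o[0]+(u+.5)/4-.5,o[1]+(v+.5)/4-.5,z)[:2]
def quad(name,c,pts,z):
    q=np.array([P(c,u,v,z) for u,v in pts])  # tl tr br bl ; image up=+x, left=+y
    m=q.mean(0); e=np.array([q[0]-q[3],q[1]-q[2]]).mean(0); f=np.array([q[0]-q[1],q[3]-q[2]]).mean(0)
    print(name,m.round(4),'r',np.hypot(*m).round(3),'yaw',np.degrees(np.arctan2(e[1],e[0])).round(1),np.degrees(np.arctan2(-f[0],f[1])).round(1),'len',np.hypot(*e).round(3),np.hypot(*f).round(3))
quad('A',1,[(285,157),(446,135),(467,292),(303,313)],.045)
quad('B',1,[(307,358),(470,388),(436,548),(268,516)],.045)
quad('OL',1,[(40,204),(207,208),(195,370),(25,365)],.055)
quad('OR',2,[(455,200),(616,190),(631,345),(466,360)],.055)
quad('WR',2,[(456,402),(622,408),(616,574),(450,565)],.045)
quad('pan',2,[(17,30),(214,22),(222,205),(27,210)],.063)
quad('dialplate',2,[(25,240),(225,233),(233,417),(30,428)],.047)
d=P(2,128,341,.08);y=P(2,160,353,.08)
print('dial',d,'mark',y,np.hypot(*(y-d)),'dir',np.degrees(np.arctan2(*(y-d)[::-1])))
print('jar',P(2,136,65,.138),'btn',[P(2,753,328,z) for z in(.025,.035)])
print('tape',P(1,264,68,.024),'bottle',P(2,680,58,.14), 'pinktip')
E
python3 -c "
from h import *
plan(.66,0,.25,90)"
```

```text
A [0.5515 0.2732] r 0.615 yaw 9.4 8.2 len 0.125 0.125
B [0.3755 0.2689] r 0.462 yaw -10.3 -10.2 len 0.122 0.127
OL [0.4989 0.4641] r 0.681 yaw -0.5 -1.2 len 0.125 0.128
OR [ 0.545  -0.2811] r 0.613 yaw 2.7 4.9 len 0.123 0.124
WR [ 0.3831 -0.2734] r 0.471 yaw -3.9 -2.2 len 0.124 0.124
pan [0.6653 0.0405] r 0.667 yaw 3.4 2.4 len 0.146 0.151
dialplate [0.5016 0.0327] r 0.503 yaw 2.6 3.0 len 0.145 0.153
dial [0.48471906 0.03175028] mark [0.4758202  0.00804279] 0.025322605849042598 dir -110.57415548578587
jar [0.67692372 0.02661397] btn [array([ 0.51026306, -0.44915782]), array([ 0.50796359, -0.44568905])]
tape [0.68380815 0.37186719] bottle [ 0.68398716 -0.36748979] pinktip
shift [ 635.4 -371.5  -30.6] yaw now -74.3 tool turn z 15.7 tilt -1.0 q6 -0.07 t 0.3
```

Request:
{"fn": "play_rows", "kwargs": {"increments": [[[0,0,0],[0,0,6.45],1],[[0,0,0],[0,0,6.45],1]], "newtons": 20}}

```text
time: 0.47
tcp_pos: [0.1487, -0.5295, 0.2194]
eef_rot: [-3.141, -0.069, 0.0]
contact_force: [-0.9, -0.1, 0.3]
opening: 0.0938
```

```bash
python3 -c "
from h import *
plan(.677,.027,.22,92.8)"
```

```text
shift [ 552.2 -532.7   -0.6] yaw now -87.5 tool turn z -0.3 tilt -1.0 q6 0.16 t 0.4667
```

Request:
{"fn": "play_rows", "kwargs": {"increments": [[[27.6,-26.6,0],[0,0,0],1],[[27.6,-26.6,0],[0,0,0],1],[[27.6,-26.6,0],[0,0,0],1],[[27.6,-26.6,0],[0,0,0],1],[[27.6,-26.6,0],[0,0,0],1]]}}

```text
time: 0.88
tcp_pos: [0.2809, -0.3885, 0.2195]
eef_rot: [3.141, 0.076, 0.0]
contact_force: [0.5, -0.6, -0.4]
opening: 0.0936
```

Request:
{"fn": "play_rows", "kwargs": {"increments": [[[27.6,-26.6,0],[0,0,0],1],[[27.6,-26.6,0],[0,0,0],1],[[27.6,-26.6,0],[0,0,0],1],[[27.6,-26.6,0],[0,0,0],1],[[27.6,-26.6,0],[0,0,0],1]]}}

```text
time: 1.3
tcp_pos: [0.4124, -0.2488, 0.2196]
eef_rot: [3.14, 0.076, 0.0]
contact_force: [0.4, -0.8, 0.4]
opening: 0.094
```

Request:
{"fn": "play_rows", "kwargs": {"increments": [[[27.6,-26.6,0],[0,0,0],1],[[27.6,-26.6,0],[0,0,0],1],[[27.6,-26.6,0],[0,0,0],1],[[27.6,-26.6,0],[0,0,0],1],[[27.6,-26.6,0],[0,0,0],1]]}}

```text
time: 1.72
tcp_pos: [0.5438, -0.1091, 0.2195]
eef_rot: [3.141, 0.077, 0.0]
contact_force: [-0.4, -0.6, 0.1]
opening: 0.0941
```

Request:
{"fn": "play_rows", "kwargs": {"increments": [[[27.6,-26.6,0],[0,0,0],1],[[27.6,-26.6,0],[0,0,0],1],[[27.6,-26.6,0],[0,0,0],1],[[27.6,-26.6,0],[0,0,0],1],[[27.6,-26.6,0],[0,0,0],1]]}}

```text
time: 2.13
tcp_pos: [0.6751, 0.0304, 0.2193]
eef_rot: [3.141, 0.077, -0.0]
contact_force: [0.6, -0.5, 0.3]
opening: 0.0941
```

Request:
{"fn": "play_rows", "kwargs": {"increments": [[[0,0,0],[0,0,0],1],[[0,0,0],[0,0,0],1]]}}

```text
time: 2.3
tcp_pos: [0.6745, 0.0301, 0.218]
eef_rot: [-3.141, -0.08, 0.003]
contact_force: [-0.5, 0.1, -0.0]
opening: 0.0939
```

```bash
python3 -c "
from h import *
plan(.677,.027,.1,92.8)"
```

```text
shift [  2.5   3.3 118. ] yaw now -87.1 tool turn z 0.1 tilt -1.0 q6 1.51 t 2.3
```

Request:
{"fn": "play_rows", "kwargs": {"increments": [[[2.5,3.3,38],[0,0,0],1],[[0,0,40],[0,0,0],1],[[0,0,40],[0,0,0],1],[[0,0,0],[0,0,0],1]]}}

```text
time: 2.63
tcp_pos: [0.6728, 0.0244, 0.0935]
eef_rot: [-3.14, -0.075, 0.019]
contact_force: [-1.0, 0.4, -1.4]
opening: 0.0941
```

Request:
{"fn": "play_rows", "kwargs": {"increments": [[[0,0,0],[0,0,0],0],[[0,0,0],[0,0,0],0],[[0,0,0],[0,0,0],0],[[0,0,0],[0,0,0],0],[[0,0,0],[0,0,0],0]]}}

```text
time: 3.05
tcp_pos: [0.6774, 0.0255, 0.1034]
eef_rot: [3.141, 0.076, 0.004]
contact_force: [-1.3, -0.0, 0.8]
opening: 0.0641
```

Request:
{"fn": "play_rows", "kwargs": {"increments": [[[0,0,0],[0,0,0],0],[[0,0,0],[0,0,0],0],[[0,0,0],[0,0,0],0],[[0,0,0],[0,0,0],0],[[0,0,0],[0,0,0],0]]}}

```text
time: 3.47
tcp_pos: [0.6771, 0.0257, 0.1018]
eef_rot: [-3.14, -0.076, -0.001]
contact_force: [1.4, 2.4, 3.6]
opening: 0.0556
```

```bash
python3 -c "
from h import *
plan(.69,-.125,.2,92.8)"
```

```text
shift [  5.6 151.1 -98.2] yaw now -87.2 tool turn z -0.0 tilt -1.0 q6 1.51 t 3.4667
```

Request:
{"fn": "play_rows", "kwargs": {"increments": [[[0,0,-10],[0,0,0],0],[[0,0,-20],[0,0,0],0],[[0,0,-15],[0,0,0],0],[[0,0,-5],[0,0,0],0],[[1,10,0],[0,0,0],0]]}}

```text
time: 3.88
tcp_pos: [0.6786, 0.0165, 0.1528]
eef_rot: [-3.141, -0.079, -0.003]
contact_force: [-0.7, 0.3, -3.0]
opening: 0.0554
```

Request:
{"fn": "play_rows", "kwargs": {"increments": [[[1,22,0],[0,0,0],0],[[1,28,0],[0,0,0],0],[[1,30,0],[0,0,0],0],[[1,30,0],[0,0,0],0],[[1,21,0],[0,0,0],0]]}}

```text
time: 4.3
tcp_pos: [0.6889, -0.1183, 0.1498]
eef_rot: [-3.141, -0.074, 0.004]
contact_force: [-0.0, 0.8, -2.1]
opening: 0.0557
```

Request:
{"fn": "play_rows", "kwargs": {"increments": [[[0,10,0],[0,0,0],0],[[0,0,10],[0,0,0],0],[[0,0,25],[0,0,0],0],[[0,0,30],[0,0,0],0],[[0,0,20],[0,0,0],0]]}}

```text
time: 4.72
tcp_pos: [0.6888, -0.1233, 0.0624]
eef_rot: [-3.139, -0.078, 0.006]
contact_force: [-0.2, -0.3, -2.4]
opening: 0.0556
```

Request:
{"fn": "play_rows", "kwargs": {"increments": [[[0,0,10],[0,0,0],0],[[0,0,7],[0,0,0],0],[[0,0,0],[0,0,0],0],[[0,0,0],[0,0,0],0]]}}

```text
time: 5.05
tcp_pos: [0.6906, -0.1246, 0.0502]
eef_rot: [3.14, 0.077, 0.002]
contact_force: [-0.2, -0.5, -2.2]
opening: 0.0558
```

```bash
python3 -c "
from h import *
plan(.69,-.125,.039,92.8)"
```

```text
shift [-0.6  0.4 11.2] yaw now -87.2 tool turn z 0.0 tilt -1.0 q6 1.29 t 5.05
```

Request:
{"fn": "play_rows", "kwargs": {"increments": [[[0,0,4],[0,0,0],0],[[0,0,4],[0,0,0],0],[[0,0,2],[0,0,0],0],[[0,0,1],[0,0,0],0],[[0,0,0],[0,0,0],0]]}}

```text
time: 5.47
tcp_pos: [0.6904, -0.1251, 0.0397]
eef_rot: [3.14, 0.076, 0.001]
contact_force: [-5.1, 1.3, 7.1]
opening: 0.0555
```

Request:
{"fn": "play_rows", "kwargs": {"increments": [[[0,0,0],[0,0,0],0],[[0,0,0],[0,0,0],0]]}}

```text
time: 5.63
tcp_pos: [0.6904, -0.1251, 0.0397]
eef_rot: [3.14, 0.076, 0.001]
contact_force: [-2.9, 0.9, 6.6]
opening: 0.0558
```

Request:
{"fn": "play_rows", "kwargs": {"increments": [[[0,0,0],[0,0,0],1],[[0,0,0],[0,0,0],1],[[0,0,0],[0,0,0],1],[[0,0,0],[0,0,0],1],[[0,0,0],[0,0,0],1]]}}

```text
time: 6.05
tcp_pos: [0.6902, -0.125, 0.0384]
eef_rot: [-3.141, -0.076, -0.0]
contact_force: [0.3, 0.4, -0.2]
opening: 0.0856
```

Request:
{"fn": "play_rows", "kwargs": {"increments": [[[0,0,0],[0,0,0],1],[[0,0,-15],[0,0,0],1],[[0,0,-35],[0,0,0],1],[[0,0,-40],[0,0,0],1],[[0,0,-35],[0,0,0],1]]}}

```text
time: 6.47
tcp_pos: [0.6901, -0.125, 0.1669]
eef_rot: [3.14, 0.076, 0.002]
contact_force: [-1.2, -0.3, 0.2]
opening: 0.094
```

Run:
```python
from h import *
plan(.485,.032,.17,129)
cv2.imwrite('pics/t2.png',camera('top'))
im=np.clip(np.mean([camera('top').astype(float) for _ in range(3)],0)*1.5,0,255).astype(np.uint8)
cv2.imwrite('pics/d1.png',cv2.resize(im[95:210,205:330],None,fx=5,fy=5,interpolation=cv2.INTER_CUBIC))
```

```text
shift [-197.3 -166.8   -3.3] yaw now -87.2 tool turn z -36.2 tilt -1.0 q6 1.29 t 6.4667
```

View pics/d1.png

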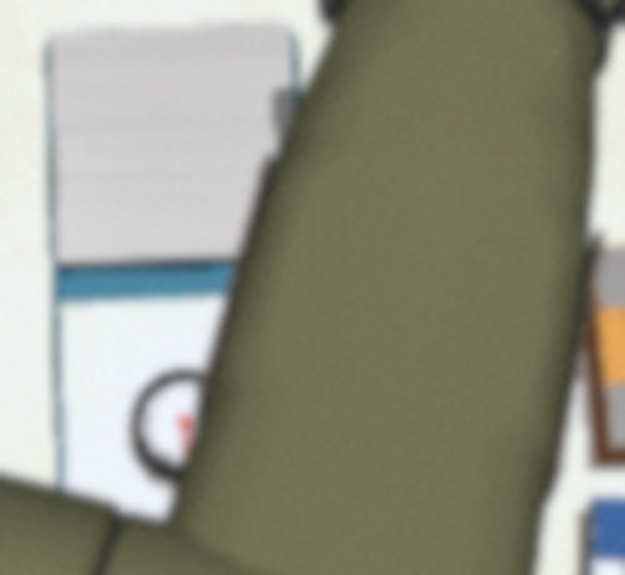

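Request:
{"fn": "play_rows", "kwargs": {"increments": [[[-28,-24,0],[0,0,0],1],[[-28,-24,0],[0,0,0],1],[[-28,-24,0],[0,0,0],1],[[-28,-24,0],[0,0,0],1],[[-28,-24,0],[0,0,0],1]]}}

```text
time: 7.08
tcp_pos: [0.5422, -0.011, 0.1622]
eef_rot: [-3.14, -0.076, 0.004]
contact_force: [0.3, 0.3, -0.0]
opening: 0.0942
```

Request:
{"fn": "play_rows", "kwargs": {"increments": [[[-28,-24,0],[0,0,0],1],[[-20,-16,0],[0,0,0],1],[[-9,-7,0],[0,0,0],1],[[0,0,0],[0,0,-7],1],[[0,0,0],[0,0,-7],1]]}}

```text
time: 7.5
tcp_pos: [0.485, 0.0324, 0.1632]
eef_rot: [-3.107, -0.468, 0.001]
contact_force: [0.2, 0.5, -0.0]
opening: 0.0935
```

Request:
{"fn": "play_rows", "kwargs": {"increments": [[[0,0,0],[0,0,-7],1],[[0,0,0],[0,0,-7],1],[[0,0,0],[0,0,-7],1],[[0,0,0],[0,0,0],1],[[0,0,0],[0,0,0],1]]}}

```text
time: 7.92
tcp_pos: [0.4854, 0.0319, 0.1629]
eef_rot: [-2.974, -1.011, 0.002]
contact_force: [0.3, -0.8, 0.4]
opening: 0.0939
```

Run:
```python
from h import *
plan(.485,.0317,.068,129)
im=cv2.imread('pics/topraw.png')
h=cv2.cvtColor(im,cv2.COLOR_BGR2HSV)[170:195,230:256].astype(float)
w=np.where(abs(h[...,0]-28)<8,h[...,1],0);w[w<70]=0
ys,xs=np.mgrid[170:195,230:256];u,v=(w*xs).sum()/w.sum(),(w*ys).sum()/w.sum()
p=ray('top',u,v,.08);d=p[:2]-[.485,.0317];print(u,v,(w>0).sum(),p,np.hypot(*d),np.degrees(np.arctan2(d[1],d[0]))+177.2)
print(proj('top',[.485,.0317,.08]))
s=np.mean([camera('scene').astype(float) for _ in range(3)],0)
cv2.imwrite('pics/scraw.png',s.astype(np.uint8));print(proj('scene',[.485,.0317,.08]))
cv2.imwrite('pics/s1.png',cv2.resize(np.clip(s*1.3,0,255).astype(np.uint8)[150:240,240:390],None,fx=5,fy=5,interpolation=cv2.INTER_CUBIC))
```

```text
shift [-0.3  0.  94.9] yaw now -52.5 tool turn z -1.5 tilt -1.0 q6 0.91 t 7.9167
250.30769230769232 183.32388663967612 3 [0.47448065 0.00601794 0.08      ] 0.027752922633262393 64.92604001052635
(np.float64(241.64314045564532), np.float64(179.7821734729285))
(np.float64(279.53978584380286), np.float64(182.45862280234928))
```

View pics/s1.png

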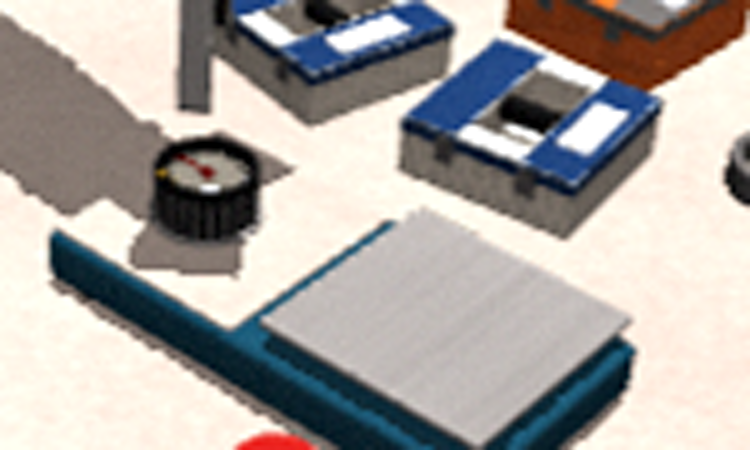

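Run:
```python
from h import *
c=np.array([.485,.0317])
for n,(u,v),r in(('mark',(161,175),.029),('ptr',(178,157),.024),('ctr',(207,170),0)):
    p=ray('scene',240+(u+.5)/5-.5,150+(v+.5)/5-.5,.08 if n=='mark' else .078)[:2];d=p-c
    print(n,p,np.hypot(*d),np.degrees(np.arctan2(d[1],d[0]))+177.2)
```

```text
mark [0.47705004 0.00660683] 0.02632240897073722 69.62087124664399
ptr [0.46850548 0.029633  ] 0.016623527058076907 4.342751579740963
ctr [0.49028786 0.03271989] 0.005385314150254755 188.11686210567842
```

Request:
{"fn": "play_rows", "kwargs": {"increments": [[[0,0,20],[0,0,0],1],[[0,0,30],[0,0,0],1],[[0,0,25],[0,0,0],1],[[0,0,15],[0,0,0],1],[[0,0,5],[0,0,0],1]]}}

```text
time: 8.48
tcp_pos: [0.4841, 0.0322, 0.0661]
eef_rot: [-2.972, -1.014, 0.005]
contact_force: [-0.2, 0.4, -0.3]
opening: 0.094
```

Request:
{"fn": "play_rows", "kwargs": {"increments": [[[0,0,0],[0,0,0],0],[[0,0,0],[0,0,0],0],[[0,0,0],[0,0,0],0],[[0,0,0],[0,0,0],0],[[0,0,0],[0,0,0],0]]}}

```text
time: 8.9
tcp_pos: [0.4865, 0.0316, 0.0696]
eef_rot: [2.97, 1.017, 0.005]
contact_force: [15.9, -24.4, -7.6]
opening: 0.0643
```

Request:
{"fn": "play_rows", "kwargs": {"increments": [[[0,0,0],[0,0,0],0],[[0,0,0],[0,0,0],0],[[0,0,0],[0,0,0],0],[[0,0,0],[0,0,0],0]]}}

```text
time: 9.23
tcp_pos: [0.4868, 0.0312, 0.0695]
eef_rot: [2.97, 1.016, 0.005]
contact_force: [7.5, -9.5, -1.3]
opening: 0.0635
```

Request:
{"fn": "play_rows", "kwargs": {"increments": [[[0,0,0],[0,0,4.75],0],[[0,0,0],[0,0,4.75],0],[[0,0,0],[0,0,4.75],0],[[0,0,0],[0,0,4.75],0],[[0,0,0],[0,0,4.75],0]]}}

```text
time: 9.65
tcp_pos: [0.4863, 0.0322, 0.0695]
eef_rot: [3.119, 0.377, 0.004]
contact_force: [3.2, 1.7, 2.7]
opening: 0.0635
```

Request:
{"fn": "play_rows", "kwargs": {"increments": [[[0,0,0],[0,0,4.75],0],[[0,0,0],[0,0,4.75],0],[[0,0,0],[0,0,4.75],0],[[0,0,0],[0,0,4.75],0],[[0,0,0],[0,0,4.75],0]]}}

```text
time: 10.07
tcp_pos: [0.4862, 0.0334, 0.0695]
eef_rot: [-3.127, 0.273, -0.004]
contact_force: [3.3, 12.6, 1.6]
opening: 0.0635
```

Request:
{"fn": "play_rows", "kwargs": {"increments": [[[0,0,0],[0,0,4.75],0],[[0,0,0],[0,0,4.75],0],[[0,0,0],[0,0,4.75],0],[[0,0,0],[0,0,4.75],0],[[0,0,0],[0,0,0],0]]}}

```text
time: 10.48
tcp_pos: [0.4866, 0.0342, 0.0695]
eef_rot: [-3.037, 0.786, -0.005]
contact_force: [5.9, 19.0, -0.7]
opening: 0.0638
```

Request:
{"fn": "play_rows", "kwargs": {"increments": [[[0,0,0],[0,0,0],0],[[0,0,0],[0,0,0],0],[[0,0,0],[0,0,0],0]]}}

```text
time: 10.73
tcp_pos: [0.4865, 0.0342, 0.0695]
eef_rot: [-3.039, 0.778, -0.005]
contact_force: [5.7, 19.2, -0.5]
opening: 0.0638
```

Run:
```python
from h import *
plan(.485,.0317,.068,62.5)
s=np.mean([camera('scene').astype(float) for _ in range(3)],0)
t=np.mean([camera('top').astype(float) for _ in range(3)],0)
a=cv2.resize(np.clip(s*1.3,0,255).astype(np.uint8)[165:205,260:300],None,fx=10,fy=10,interpolation=cv2.INTER_CUBIC)
b=cv2.resize(np.clip(t*1.6,0,255).astype(np.uint8)[160:200,222:262],None,fx=10,fy=10,interpolation=cv2.INTER_CUBIC)
cv2.imwrite('pics/d2.png',np.hstack([a,b]))
```

```text
shift [-0.1  3.   1.5] yaw now -118.7 tool turn z -1.2 tilt -1.0 q6 2.06 t 10.7333
```

View pics/d2.png

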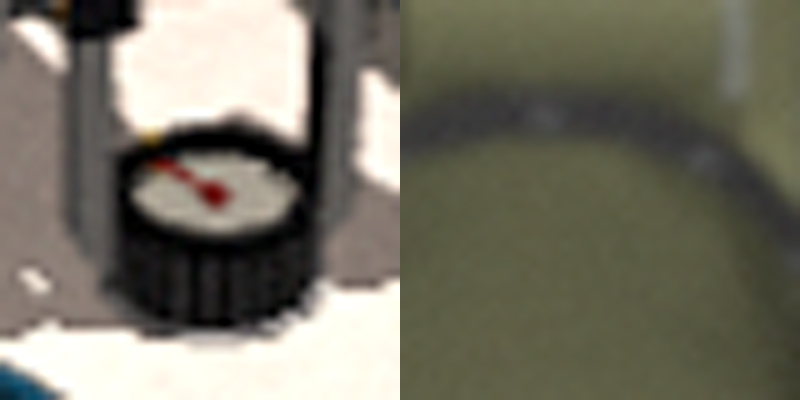

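Run:
```python
from h import *
P=lambda u,v,z:ray('scene',260+(u+.5)/10-.5,165+(v+.5)/10-.5,z)[:2]
for zf in(.074,.077,.08):
    hub=P(215,194,zf);tip=P(152,160,zf);m=P(149,140,.08)
    f=lambda d:np.degrees(np.arctan2(d[1],d[0]))+177.2
    print(zf,hub,'tip',np.hypot(*(tip-hub)),f(tip-hub),'mark',np.hypot(*(m-hub)),f(m-hub))
for c in([.485,.0317],[.4865,.0325]):
  for a in(-15,-10,-5,0,5,10):
    t=np.radians(182.8+a);u,v=proj('scene',[c[0]+.029*np.cos(t),c[1]+.029*np.sin(t),.08]);print(a,(u+.5-260)*10,(v+.5-165)*10)
```

```text
0.074 [0.48778015 0.03567964] tip 0.02600537787526207 -0.19083040049920896 mark 0.028216340254624793 -1.864145418884391
0.077 [0.49070787 0.03255389] tip 0.02589629294621108 -0.19083040049903843 mark 0.03125411913065449 352.30871604495655
0.08 [0.4936356  0.02942814] tip 0.0257872080171602 -0.19083040049883948 mark 0.03455664694295613 347.553456949446
-15 148.84468800003845 133.3457345865412
-10 142.12149257567376 135.8778726599678
-5 135.82245222791244 138.74289630593125
0 129.9947903998526 141.92095233451113
5 124.68274376677982 145.38986524590285
10 119.92723237423093 149.1252471084954
-15 154.11970408348736 134.35644540226178
-10 147.39901278836726 136.89038634943273
-5 141.10323717552546 139.75744856651914
0 135.2795789965529 142.93776541147935
5 129.97224812938327 146.40914630720403
10 125.22213281623408 150.14718667280505
```

Request:
{"fn": "play_rows", "kwargs": {"increments": [[[0,0,0],[0,0,0],1],[[0,0,0],[0,0,0],1],[[0,0,0],[0,0,0],1],[[0,0,0],[0,0,0],1],[[0,0,0],[0,0,0],1]]}}

```text
time: 11.45
tcp_pos: [0.4853, 0.0321, 0.0686]
eef_rot: [3.043, -0.779, 0.0]
contact_force: [0.4, 0.1, -1.2]
opening: 0.0925
```

Request:
{"fn": "play_rows", "kwargs": {"increments": [[[0,0,0],[0,0,0],1],[[0,0,-15],[0,0,0],1],[[0,0,-30],[0,0,0],1],[[0,0,-35],[0,0,0],1],[[0,0,-20],[0,0,0],1]]}}

```text
time: 11.87
tcp_pos: [0.4859, 0.0321, 0.1716]
eef_rot: [-3.043, 0.779, -0.004]
contact_force: [-0.5, 0.3, 0.2]
opening: 0.0939
```

Request:
{"fn": "play_rows", "kwargs": {"increments": [[[0,0,0],[0,0,-7],0.5],[[0,0,0],[0,0,-7],0.5],[[0,0,0],[0,0,-7],0.5],[[0,0,0],[0,0,-7],0.5],[[0,0,0],[0,0,0],0.5]]}}

```text
time: 12.28
tcp_pos: [0.4852, 0.0321, 0.1685]
eef_rot: [3.142, -0.01, -0.0]
contact_force: [0.2, 0.9, 0.5]
opening: 0.0641
```

Run:
```python
from h import *
plan(.3831,-.2734,.2,90-3)
s=np.mean([camera('scene').astype(float) for _ in range(4)],0)
a=cv2.resize(np.clip(s*1.3,0,255).astype(np.uint8)[165:205,260:300],None,fx=15,fy=15,interpolation=cv2.INTER_CUBIC)
cv2.imwrite('pics/d3.png',a)
```

```text
shift [-100.1  306.2  -31.5] yaw now -90.4 tool turn z 2.6 tilt -1.0 q6 1.57 t 12.2833
```

Request:
{"fn": "play_rows", "kwargs": {"increments": [[[0,0,-10],[0,0,2.6],0.45],[[-10,36,0],[0,0,0],0.45],[[-10,38,0],[0,0,0],0.45],[[-10,38,0],[0,0,0],0.45],[[-10,38,0],[0,0,0],0.45]]}}

```text
time: 12.9
tcp_pos: [0.4359, -0.1165, 0.1786]
eef_rot: [3.14, -0.094, 0.0]
contact_force: [1.2, -0.4, -0.2]
opening: 0.0423
```

Request:
{"fn": "play_rows", "kwargs": {"increments": [[[-10,38,0],[0,0,0],0.45],[[-10,38,0],[0,0,0],0.45],[[-10,38,0],[0,0,0],0.45],[[-10,30,0],[0,0,0],0.45],[[-6,16,0],[0,0,0],0.45]]}}

```text
time: 13.32
tcp_pos: [0.3802, -0.275, 0.1785]
eef_rot: [3.14, -0.099, -0.0]
contact_force: [0.6, 0.6, -0.4]
opening: 0.0425
```

Request:
{"fn": "play_rows", "kwargs": {"increments": [[[0,0,0],[0,0,0],0.45],[[0,0,0],[0,0,0],0.45]]}}

```text
time: 13.48
tcp_pos: [0.3813, -0.2725, 0.1783]
eef_rot: [-3.14, 0.097, 0.0]
contact_force: [-0.0, 0.5, -0.7]
opening: 0.0422
```

Run:
```python
from h import *
plan(.3831,-.2734,.032,90-3)
s=np.mean([camera('scene').astype(float) for _ in range(4)],0)
t=np.mean([camera('top').astype(float) for _ in range(4)],0)
cv2.imwrite('pics/topraw2.png',t.astype(np.uint8))
a=cv2.resize(np.clip(s*1.3,0,255).astype(np.uint8)[165:205,260:300],None,fx=10,fy=10,interpolation=cv2.INTER_CUBIC)
b=cv2.resize(np.clip(t*1.6,0,255).astype(np.uint8)[160:200,222:262],None,fx=10,fy=10,interpolation=cv2.INTER_CUBIC)
cv2.imwrite('pics/d4.png',np.hstack([a,b]))
```

```text
shift [  1.9   0.8 146.3] yaw now -93.5 tool turn z -0.5 tilt -1.0 q6 0.93 t 13.4833
```

View pics/d4.png

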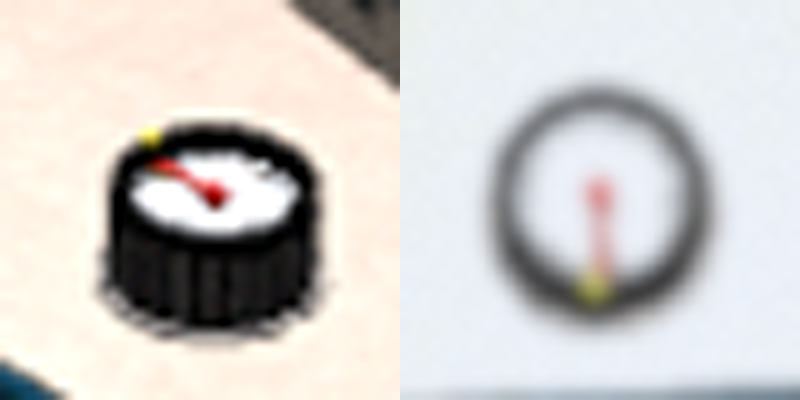

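Run:
```python
from h import *
t=cv2.imread('pics/topraw2.png');H=cv2.cvtColor(t,cv2.COLOR_BGR2HSV).astype(float)
def cen(w,y0=160,y1=200,x0=222,x1=262):
    w=w[y0:y1,x0:x1];ys,xs=np.mgrid[y0:y1,x0:x1];return (w*xs).sum()/w.sum(),(w*ys).sum()/w.sum()
b,g,r=[t[...,i].astype(float) for i in range(3)]
wy=np.clip(np.minimum(r,g)-b-25,0,None); my=cen(wy)
wr=np.clip(r-np.maximum(g,b)-12,0,None); mr=cen(wr[:, :],176,184); tip=cen(wr,184,188)
gray=t.mean(2);wd=np.clip(95-gray,0,None);md=cen(wd,165,196)
print('yellow',my,'hub',mr,'tip',tip,'ring',md)
f=lambda d:(np.degrees(np.arctan2(d[1],d[0]))+177.2+180)%360-180
y=ray('top',*my,.08)[:2];tp=ray('top',*tip,.075)[:2]
hb=ray('top',*mr,.075)[:2];rg=ray('top',*md,.075)[:2]
print('y',y,'hub',hb,'ring',rg)
print('mark/hub',f(y-hb),np.hypot(*(y-hb)),'tip/hub',f(tp-hb),'mark/ring',f(y-rg))
```

```text
yellow (np.float64(240.8372093023256), np.float64(188.41860465116278)) hub (np.float64(241.51639344262296), np.float64(179.4344262295082)) tip (np.float64(241.71794871794873), np.float64(185.46153846153845)) ring (np.float64(241.74808824822006), np.float64(184.57203129120154))
y [0.45897658 0.03376495] hub [0.48715136 0.03223926] ring [0.47159288 0.03136894]
mark/hub -5.899581714743022 0.028216060251220178 tip/hub -0.2496133157706879 mark/ring -13.553185723126262
```

Request:
{"fn": "play_rows", "kwargs": {"increments": [[[10,-36,0],[0,0,0],1],[[10,-36,0],[0,0,0],1],[[10,-36,0],[0,0,0],1],[[10,-36,0],[0,0,0],1],[[10,-36,0],[0,0,0],1]]}}

```text
time: 14.3
tcp_pos: [0.4421, -0.0935, 0.1786]
eef_rot: [3.14, -0.091, 0.001]
contact_force: [0.9, -0.6, -0.0]
opening: 0.0726
```

Request:
{"fn": "play_rows", "kwargs": {"increments": [[[10,-36,0],[0,0,0],1],[[10,-36,0],[0,0,0],1],[[10,-36,0],[0,0,0],1],[[6,-17,0],[0,0,0],1],[[2,-6,0],[0,0,0],1]]}}

```text
time: 14.72
tcp_pos: [0.4878, 0.0358, 0.1784]
eef_rot: [-3.14, 0.086, -0.0]
contact_force: [0.0, -0.3, 0.2]
opening: 0.0941
```

Request:
{"fn": "play_rows", "kwargs": {"increments": [[[0,0,20],[0,0,0],1],[[0,0,30],[0,0,0],1],[[0,0,30],[0,0,0],1],[[0,0,15],[0,0,0],1],[[0,0,10],[0,0,0],1]]}}

```text
time: 15.13
tcp_pos: [0.4863, 0.0325, 0.0716]
eef_rot: [3.14, -0.091, -0.004]
contact_force: [0.1, -0.5, 0.5]
opening: 0.0939
```

Request:
{"fn": "play_rows", "kwargs": {"increments": [[[0,0,3],[0,0,0],1],[[0,0,0],[0,0,0],1]]}}

```text
time: 15.3
tcp_pos: [0.4874, 0.0328, 0.0705]
eef_rot: [3.14, -0.091, -0.0]
contact_force: [-0.5, -0.6, 0.5]
opening: 0.0942
```

```bash
python3 -c "
from h import *
plan(.488,.0325,.069,90)"
```

```text
shift [0.6 0.2 1.5] yaw now -93.3 tool turn z -3.3 tilt -1.0 q6 1.62 t 15.3
```

Request:
{"fn": "play_rows", "kwargs": {"increments": [[[0.5,0,1],[0,0,0],0],[[0,0,0],[0,0,0],0],[[0,0,0],[0,0,0],0],[[0,0,0],[0,0,0],0],[[0,0,0],[0,0,0],0]]}}

```text
time: 15.72
tcp_pos: [0.488, 0.0331, 0.0699]
eef_rot: [-3.14, 0.091, -0.001]
contact_force: [0.8, -0.4, 0.4]
opening: 0.0641
```

Request:
{"fn": "play_rows", "kwargs": {"increments": [[[0,0,0],[0,0,0],0],[[0,0,0],[0,0,0],0],[[0,0,0],[0,0,0],0],[[0,0,0],[0,0,-2],0],[[0,0,0],[0,0,-2],0]]}}

```text
time: 16.13
tcp_pos: [0.488, 0.033, 0.0698]
eef_rot: [3.141, 0.021, 0.001]
contact_force: [-0.5, -1.5, 6.1]
opening: 0.0637
```

Request:
{"fn": "play_rows", "kwargs": {"increments": [[[0,0,0],[0,0,-1.6],0],[[0,0,0],[0,0,0],0],[[0,0,0],[0,0,0],0],[[0,0,0],[0,0,0],0]]}}

```text
time: 16.47
tcp_pos: [0.488, 0.0329, 0.0698]
eef_rot: [3.141, 0.063, 0.001]
contact_force: [-1.2, -2.0, 5.5]
opening: 0.0636
```

```bash
python3 -c "
from h import *
plan(.488,.0325,.069,90)"
```

```text
shift [-0.   0.4  0.8] yaw now -87.7 tool turn z 2.3 tilt -1.0 q6 1.52 t 16.4667
```

Request:
{"fn": "play_rows", "kwargs": {"increments": [[[0,0,0],[0,0,0],1],[[0,0,0],[0,0,0],1],[[0,0,0],[0,0,0],1],[[0,0,0],[0,0,0],1],[[0,0,0],[0,0,0],1]]}}

```text
time: 16.88
tcp_pos: [0.4878, 0.0331, 0.0694]
eef_rot: [-3.141, -0.063, 0.0]
contact_force: [0.1, 0.0, 0.0]
opening: 0.0921
```

Request:
{"fn": "play_rows", "kwargs": {"increments": [[[0,0,0],[0,0,0],1],[[0,0,-15],[0,0,0],1],[[0,0,-35],[0,0,0],1],[[0,0,-40],[0,0,0],1],[[0,0,-20],[0,0,0],1]]}}

```text
time: 17.3
tcp_pos: [0.4887, 0.0331, 0.1835]
eef_rot: [3.141, 0.063, 0.006]
contact_force: [0.6, 0.6, 0.7]
opening: 0.0939
```

```bash
python3 -c "
from h import *
plan(.3831,-.2734,.18,90-3)"
```

```text
shift [-117.8  302.     3. ] yaw now -87.7 tool turn z 5.3 tilt -1.0 q6 1.52 t 17.3
```

Request:
{"fn": "play_rows", "kwargs": {"increments": [[[0,0,0],[0,0,5.3],0.45],[[-10,36,0],[0,0,0],0.45],[[-10,38,0],[0,0,0],0.45],[[-10,38,0],[0,0,0],0.45],[[-10,38,0],[0,0,0],0.45]]}}

```text
time: 17.72
tcp_pos: [0.4392, -0.1159, 0.1795]
eef_rot: [3.14, -0.081, 0.0]
contact_force: [0.8, 0.1, -0.2]
opening: 0.0635
```

Request:
{"fn": "play_rows", "kwargs": {"increments": [[[-10,38,0],[0,0,0],0.45],[[-10,38,0],[0,0,0],0.45],[[-10,38,0],[0,0,0],0.45],[[-10,30,0],[0,0,0],0.45],[[-8,18,0],[0,0,0],0.45]]}}

```text
time: 18.13
tcp_pos: [0.3824, -0.2764, 0.1794]
eef_rot: [3.14, -0.085, 0.0]
contact_force: [-0.6, 0.6, 0.0]
opening: 0.0423
```

Request:
{"fn": "play_rows", "kwargs": {"increments": [[[0,0,0],[0,0,0],0.45],[[0,0,0],[0,0,0],0.45]]}}

```text
time: 18.3
tcp_pos: [0.3832, -0.2743, 0.1793]
eef_rot: [-3.14, 0.086, 0.0]
contact_force: [-0.0, 0.8, 0.8]
opening: 0.0424
```

```bash
cat >> h.py <<'E'
def bezel():
    t=np.mean([camera('top').astype(float) for _ in range(4)],0);cv2.imwrite('pics/topnow.png',t.astype(np.uint8))
    def cen(w,y0=160,y1=200,x0=222,x1=262):
        w=w[y0:y1,x0:x1];ys,xs=np.mgrid[y0:y1,x0:x1];return (w*xs).sum()/w.sum(),(w*ys).sum()/w.sum()
    b,g,r=[t[...,i] for i in range(3)]
    my=cen(np.clip(np.minimum(r,g)-b-25,0,None)); mr=cen(np.clip(r-np.maximum(g,b)-12,0,None),176,184)
    d=ray('top',*my,.08)[:2]-ray('top',*mr,.075)[:2];print('bezel deg',(np.degrees(np.arctan2(d[1],d[0]))+357.2)%360-180,np.hypot(*d))
E
python3 - <<'E'
from h import *
plan(.3831,-.2734,.032,90-3)
bezel()
t=cv2.imread('pics/topnow.png')
s=np.mean([camera('scene').astype(float) for _ in range(4)],0)
a=cv2.resize(np.clip(s*1.3,0,255).astype(np.uint8)[165:205,260:300],None,fx=10,fy=10,interpolation=cv2.INTER_CUBIC)
b=cv2.resize(np.clip(t*1.6,0,255).astype(np.uint8)[160:200,222:262],None,fx=10,fy=10,interpolation=cv2.INTER_CUBIC)
c=cv2.resize(np.clip(t*1.5,0,255).astype(np.uint8)[95:245,210:410],(800,600))[:, :]
cv2.imwrite('pics/d5.png',np.vstack([np.hstack([a,b])[100:350],cv2.resize(np.clip(t*1.4,0,255).astype(np.uint8)[95:250,70:420],(790,350))[:, :].copy() if 0 else cv2.resize(np.clip(t*1.4,0,255).astype(np.uint8)[95:250,70:420],(800,350))]))
E
```

```text
shift [-1.000e-01 -8.000e-01  1.473e+02] yaw now -93.1 tool turn z -0.1 tilt -1.0 q6 0.93 t 18.3
bezel deg 1.087816514642924 0.028069500635368245
```

View pics/d5.png

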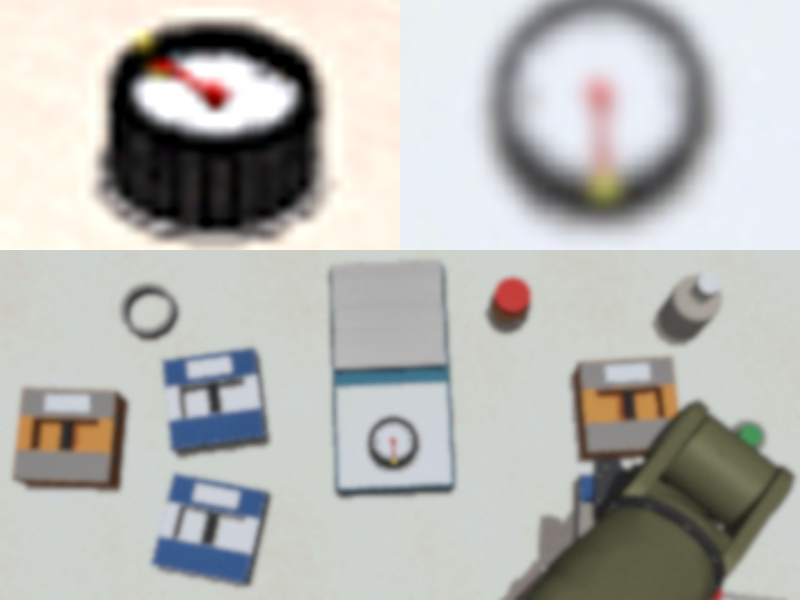

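Request:
{"fn": "play_rows", "kwargs": {"increments": [[[0,0,30],[0,0,0],0.45],[[0,0,35],[0,0,0],0.45],[[0,0,30],[0,0,0],0.45],[[0,0,20],[0,0,0],0.45],[[0,0,15],[0,0,0],0.45]]}}

```text
time: 19.12
tcp_pos: [0.383, -0.2731, 0.0474]
eef_rot: [-3.139, 0.082, 0.003]
contact_force: [0.2, -0.4, 0.2]
opening: 0.0423
```

Request:
{"fn": "play_rows", "kwargs": {"increments": [[[0,0,10],[0,0,0],0.45],[[0,0,6],[0,0,0],0.45],[[0,0,0],[0,0,0],0.45],[[0,0,0],[0,0,0],0],[[0,0,0],[0,0,0],0]], "newtons": 30}}

```text
time: 19.53
tcp_pos: [0.384, -0.2742, 0.0343]
eef_rot: [3.14, -0.082, 0.002]
contact_force: [0.7, 0.5, -0.2]
opening: 0.0323
```

Request:
{"fn": "play_rows", "kwargs": {"increments": [[[0,0,0],[0,0,0],0],[[0,0,0],[0,0,0],0],[[0,0,0],[0,0,0],0],[[0,0,0],[0,0,0],0],[[0,0,0],[0,0,0],0]]}}

```text
time: 19.95
tcp_pos: [0.3837, -0.274, 0.0339]
eef_rot: [3.14, -0.083, 0.001]
contact_force: [-1.4, 1.7, 6.0]
opening: 0.0135
```

```bash
python3 -c "
from h import *
plan(.666,.041,.2,92.8)"
```

```text
shift [ 265.3 -329.4 -166.1] yaw now -93.0 tool turn z -5.8 tilt -1.0 q6 0.93 t 19.95
```

Request:
{"fn": "play_rows", "kwargs": {"increments": [[[0,0,-8],[0,0,0],0],[[0,0,-20],[0,0,0],0],[[0,0,-35],[0,0,0],0],[[0,0,-40],[0,0,0],0],[[0,0,-25],[0,0,0],0]]}}

```text
time: 20.37
tcp_pos: [0.3838, -0.274, 0.165]
eef_rot: [3.139, -0.082, 0.003]
contact_force: [0.8, -1.0, -3.0]
opening: 0.0137
```

Request:
{"fn": "play_rows", "kwargs": {"increments": [[[0,0,-7],[0,0,-2.9],0],[[0,0,0],[0,0,-2.9],0],[[10,-10,0],[0,0,0],0],[[20,-20,0],[0,0,0],0],[[25,-26,0],[0,0,0],0]]}}

```text
time: 20.78
tcp_pos: [0.4354, -0.2153, 0.1687]
eef_rot: [3.141, 0.072, -0.001]
contact_force: [0.3, -0.3, -3.8]
opening: 0.0136
```

Request:
{"fn": "play_rows", "kwargs": {"increments": [[[27,-27,0],[0,0,0],0],[[27,-27,0],[0,0,0],0],[[27,-27,0],[0,0,0],0],[[27,-27,0],[0,0,0],0],[[27,-27,0],[0,0,0],0]]}}

```text
time: 21.2
tcp_pos: [0.5647, -0.0721, 0.1685]
eef_rot: [-3.141, -0.077, 0.001]
contact_force: [0.9, -0.6, -4.3]
opening: 0.0139
```

Request:
{"fn": "play_rows", "kwargs": {"increments": [[[27,-27,0],[0,0,0],0],[[27,-27,0],[0,0,0],0],[[25,-26,0],[0,0,0],0],[[20,-20,0],[0,0,0],0],[[8,-10,0],[0,0,0],0]]}}

```text
time: 21.62
tcp_pos: [0.6666, 0.0442, 0.1678]
eef_rot: [-3.14, -0.08, 0.002]
contact_force: [-1.0, -0.2, -4.0]
opening: 0.0133
```

Request:
{"fn": "play_rows", "kwargs": {"increments": [[[0,0,0],[0,0,0],0],[[0,0,0],[0,0,0],0],[[0,0,0],[0,0,0],0]]}}

```text
time: 21.87
tcp_pos: [0.665, 0.0406, 0.1683]
eef_rot: [3.14, 0.076, -0.002]
contact_force: [-0.3, -1.3, -3.9]
opening: 0.0135
```

```bash
python3 -c "
from h import *
plan(.666,.041,.0985,92.8)
print(get_state()['opening'])"
```

```text
shift [ 1.1 -0.4 69.8] yaw now -87.2 tool turn z -0.0 tilt -1.0 q6 1.53 t 21.8667
0.013504254147858875
```

Request:
{"fn": "play_rows", "kwargs": {"increments": [[[1,0,15],[0,0,0],0],[[0,0,20],[0,0,0],0],[[0,0,15],[0,0,0],0],[[0,0,9],[0,0,0],0],[[0,0,5],[0,0,0],0]]}}

```text
time: 22.28
tcp_pos: [0.6659, 0.0404, 0.1035]
eef_rot: [3.141, 0.075, -0.003]
contact_force: [-0.4, -0.1, -4.0]
opening: 0.0138
```

Request:
{"fn": "play_rows", "kwargs": {"increments": [[[0,0,4],[0,0,0],0],[[0,0,2.5],[0,0,0],0],[[0,0,0],[0,0,0],0],[[0,0,0],[0,0,0],0],[[0,0,0],[0,0,0],0]]}}

```text
time: 22.7
tcp_pos: [0.6668, 0.0413, 0.0987]
eef_rot: [3.141, 0.076, 0.002]
contact_force: [0.2, 0.1, -2.8]
opening: 0.0136
```

Request:
{"fn": "play_rows", "kwargs": {"increments": [[[0,0,1.5],[0,0,0],0],[[0,0,0],[0,0,0],0],[[0,0,0],[0,0,0],0.45],[[0,0,0],[0,0,0],0.45],[[0,0,0],[0,0,0],0.45]]}}

```text
time: 23.12
tcp_pos: [0.6668, 0.0413, 0.0968]
eef_rot: [3.141, 0.076, 0.001]
contact_force: [-0.0, -0.4, -1.5]
opening: 0.0305
```

Request:
{"fn": "play_rows", "kwargs": {"increments": [[[0,0,0],[0,0,0],0.45],[[0,0,0],[0,0,0],0.45],[[0,0,-10],[0,0,0],0.45],[[0,0,-25],[0,0,0],0.45],[[0,0,-35],[0,0,0],0.45]]}}

```text
time: 23.53
tcp_pos: [0.6655, 0.0413, 0.1653]
eef_rot: [-3.141, -0.076, 0.007]
contact_force: [-0.1, 1.3, 0.8]
opening: 0.0422
```

```bash
python3 -c "
from h import *
plan(.545,-.2811,.18,90+3.8)"
```

```text
shift [-136.1  316.1  -14.1] yaw now -87.2 tool turn z -1.0 tilt -1.0 q6 1.53 t 23.5333
```

Request:
{"fn": "play_rows", "kwargs": {"increments": [[[0,0,-14],[0,0,-1],0.45],[[-15,34,0],[0,0,0],0.45],[[-16,36,0],[0,0,0],0.45],[[-16,36,0],[0,0,0],0.45],[[-16,36,0],[0,0,0],0.45]]}}

```text
time: 23.95
tcp_pos: [0.6123, -0.1059, 0.1815]
eef_rot: [3.14, 0.105, 0.001]
contact_force: [0.8, 0.1, -0.0]
opening: 0.0422
```

Request:
{"fn": "play_rows", "kwargs": {"increments": [[[-16,36,0],[0,0,0],0.45],[[-16,36,0],[0,0,0],0.45],[[-16,36,0],[0,0,0],0.45],[[-15,32,0],[0,0,0],0.45],[[-10,22,0],[0,0,0],0.45]]}}

```text
time: 24.37
tcp_pos: [0.5496, -0.2739, 0.1815]
eef_rot: [3.139, 0.101, 0.001]
contact_force: [0.6, -0.7, -0.4]
opening: 0.0423
```

Request:
{"fn": "play_rows", "kwargs": {"increments": [[[-5,10,0],[0,0,0],0.45],[[0,0,0],[0,0,0],0.45],[[0,0,0],[0,0,0],0.45]]}}

```text
time: 24.62
tcp_pos: [0.5469, -0.2808, 0.1808]
eef_rot: [-3.14, -0.103, -0.001]
contact_force: [-0.1, -0.3, -0.4]
opening: 0.0425
```

Run:
```python
from h import *
plan(.545,-.2811,.043,90+3.8)
bezel()
t=cv2.imread('pics/topnow.png');s=camera('scene')
a=cv2.resize(np.clip(t*1.4,0,255).astype(np.uint8)[80:250,70:420],(800,388))
b=cv2.resize(s[130:330,130:450],(339,212)); c=cv2.resize(np.clip(t*1.4,0,255).astype(np.uint8)[95:155,205:335],(461,212),interpolation=cv2.INTER_CUBIC)
cv2.imwrite('pics/e1.png',np.vstack([a,np.hstack([b,c])]))
```

```text
shift [-2.000e+00  1.000e-01  1.378e+02] yaw now -86.2 tool turn z -0.0 tilt -1.0 q6 0.97 t 24.6167
bezel deg 2.1098644854243958 0.027684805235382703
```

View pics/e1.png

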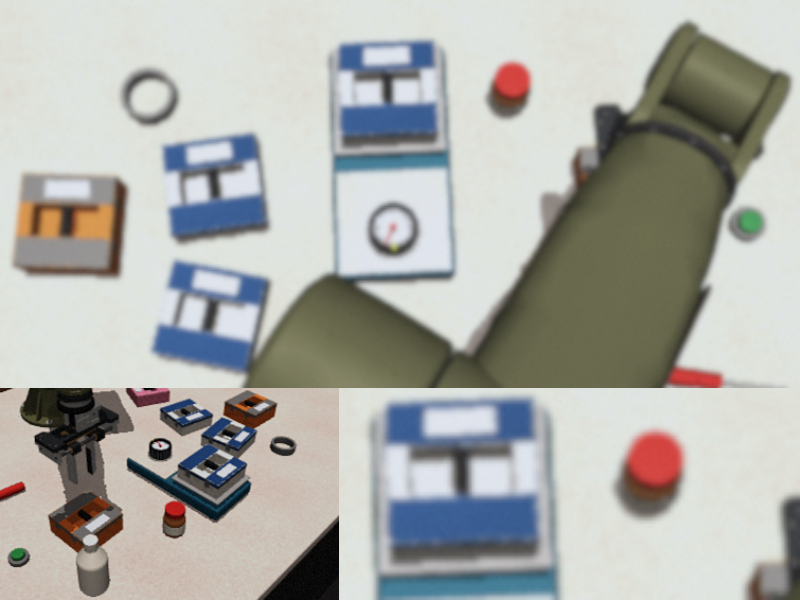

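Run:
```python
from h import *
q=np.array([ray('top',205+(u-339+.5)/3.546-.5,95+(v-388+.5)/3.533-.5,.108)[:2] for u,v in[(383,403),(537,400),(546,540),(390,545)]])
e=q[0]+q[1]-q[2]-q[3];f=q[0]-q[1]+q[3]-q[2]
print(q.mean(0),np.degrees(np.arctan2(e[1],e[0])),np.degrees(np.arctan2(-f[0],f[1])),np.hypot(*e)/2,np.hypot(*f)/2)
```

```text
[0.665656   0.03827535] 3.798679259548977 1.9194162865845266 0.12474739094348516 0.12970994639436878
```

Request:
{"fn": "play_rows", "kwargs": {"increments": [[[-2,0,30],[0,0,0],0.45],[[0,0,35],[0,0,0],0.45],[[0,0,30],[0,0,0],0.45],[[0,0,20],[0,0,0],0.45],[[0,0,12],[0,0,0],0.45]]}}

```text
time: 25.28
tcp_pos: [0.544, -0.2803, 0.0508]
eef_rot: [-3.138, -0.105, 0.004]
contact_force: [0.5, 0.7, -0.4]
opening: 0.0424
```

Request:
{"fn": "play_rows", "kwargs": {"increments": [[[0,0,7],[0,0,0],0.45],[[0,0,4],[0,0,0],0.45],[[0,0,0],[0,0,0],0.45],[[0,0,0],[0,0,0],0],[[0,0,0],[0,0,0],0]]}}

```text
time: 25.7
tcp_pos: [0.5452, -0.2818, 0.0437]
eef_rot: [3.139, 0.104, 0.003]
contact_force: [0.7, -0.9, 0.0]
opening: 0.0319
```

Request:
{"fn": "play_rows", "kwargs": {"increments": [[[0,0,0],[0,0,0],0],[[0,0,0],[0,0,0],0],[[0,0,0],[0,0,0],0],[[0,0,0],[0,0,0],0],[[0,0,0],[0,0,0],0]]}}

```text
time: 26.12
tcp_pos: [0.5448, -0.2816, 0.0429]
eef_rot: [3.14, 0.104, 0.001]
contact_force: [-1.2, 0.7, 4.3]
opening: 0.0138
```

```bash
python3 -c "
from h import *
plan(.666,.041,.23,92.8)"
```

```text
shift [ 142.3 -313.8 -187.1] yaw now -86.2 tool turn z 1.0 tilt -1.0 q6 0.97 t 26.1167
```

Request:
{"fn": "play_rows", "kwargs": {"increments": [[[0,0,-8],[0,0,0],0],[[0,0,-20],[0,0,0],0],[[0,0,-38],[0,0,0],0],[[0,0,-40],[0,0,0],0],[[0,0,-32],[0,0,1],0]]}}

```text
time: 26.53
tcp_pos: [0.5445, -0.2814, 0.1833]
eef_rot: [3.14, 0.077, 0.001]
contact_force: [0.9, -0.5, -2.3]
opening: 0.0139
```

Request:
{"fn": "play_rows", "kwargs": {"increments": [[[0,0,-15],[0,0,0],0],[[7,-16,0],[0,0,0],0],[[12,-28,0],[0,0,0],0],[[15,-34,0],[0,0,0],0],[[15,-35,0],[0,0,0],0]]}}

```text
time: 26.95
tcp_pos: [0.5879, -0.1653, 0.1955]
eef_rot: [-3.14, -0.074, 0.001]
contact_force: [1.2, 0.1, -4.0]
opening: 0.014
```

Request:
{"fn": "play_rows", "kwargs": {"increments": [[[15,-35,0],[0,0,0],0],[[15,-35,0],[0,0,0],0],[[15,-35,0],[0,0,0],0],[[15,-33,0],[0,0,0],0],[[12,-28,0],[0,0,0],0]]}}

```text
time: 27.37
tcp_pos: [0.6521, 0.0056, 0.1954]
eef_rot: [-3.14, -0.078, 0.001]
contact_force: [0.8, -0.1, -3.6]
opening: 0.0138
```

Request:
{"fn": "play_rows", "kwargs": {"increments": [[[10,-23,0],[0,0,0],0],[[6,-14,0],[0,0,0],0],[[0,0,0],[0,0,0],0],[[0,0,0],[0,0,0],0],[[0,0,0],[0,0,0],0]]}}

```text
time: 27.78
tcp_pos: [0.6658, 0.0396, 0.1953]
eef_rot: [3.14, 0.075, -0.001]
contact_force: [0.1, -0.2, -3.0]
opening: 0.0133
```

```bash
python3 -c "
from h import *
plan(.666,.041,.1505,92.8)"
```

```text
shift [ 0.3 -1.4 44.8] yaw now -87.3 tool turn z -0.1 tilt -1.0 q6 1.53 t 27.7833
```

Request:
{"fn": "play_rows", "kwargs": {"increments": [[[0,-1,10],[0,0,0],0],[[0,0,14],[0,0,0],0],[[0,0,9],[0,0,0],0],[[0,0,6],[0,0,0],0],[[0,0,4],[0,0,0],0]]}}

```text
time: 28.2
tcp_pos: [0.6657, 0.0412, 0.1513]
eef_rot: [-3.141, -0.075, 0.002]
contact_force: [-0.4, -0.1, -3.3]
opening: 0.0136
```

Request:
{"fn": "play_rows", "kwargs": {"increments": [[[0,0,2],[0,0,0],0],[[0,0,1],[0,0,0],0],[[0,0,0],[0,0,0],0],[[0,0,0],[0,0,0],0],[[0,0,0],[0,0,0],0]]}}

```text
time: 28.62
tcp_pos: [0.6663, 0.0418, 0.15]
eef_rot: [3.141, 0.076, 0.002]
contact_force: [-0.0, -0.2, -3.1]
opening: 0.014
```

Request:
{"fn": "play_rows", "kwargs": {"increments": [[[0,0,1],[0,0,0],0],[[0,0,0.7],[0,0,0],0],[[0,0,0],[0,0,0],0],[[0,0,0],[0,0,0],0.45],[[0,0,0],[0,0,0],0.45]]}}

```text
time: 29.03
tcp_pos: [0.6661, 0.0419, 0.1478]
eef_rot: [-3.141, -0.076, -0.0]
contact_force: [0.1, -0.4, -0.5]
opening: 0.0237
```

Request:
{"fn": "play_rows", "kwargs": {"increments": [[[0,0,0],[0,0,0],0.45],[[0,0,0],[0,0,0],0.45],[[0,0,0],[0,0,0],0.45],[[0,0,-10],[0,0,0],0.45],[[0,0,-30],[0,0,0],0.45]]}}

```text
time: 29.45
tcp_pos: [0.6645, 0.0418, 0.1844]
eef_rot: [-3.141, -0.076, 0.011]
contact_force: [0.2, -0.1, -0.2]
opening: 0.0421
```

Request:
{"fn": "play_rows", "kwargs": {"increments": [[[0,0,-25],[0,0,0],0.45],[[0,0,-10],[0,0,0],0.45],[[0,0,0],[0,0,0],0.45]]}}

```text
time: 29.7
tcp_pos: [0.6669, 0.0418, 0.2261]
eef_rot: [3.141, 0.076, 0.008]
contact_force: [-0.1, -0.0, 0.3]
opening: 0.0422
```

Run:
```python
from h import *
plan(.5515,.2732,.2,90+8.8)
t=np.mean([camera('top').astype(float) for _ in range(2)],0);s=camera('scene')
a=cv2.resize(np.clip(t*1.4,0,255).astype(np.uint8)[80:250,70:420],(800,388))
b=cv2.resize(s[130:330,130:450],(339,212))
cv2.imwrite('pics/e2.png',np.vstack([a,np.hstack([b,np.zeros((212,461,3),np.uint8)])]))
```

```text
shift [-104.1 -236.7   25.5] yaw now -87.2 tool turn z -6.0 tilt -1.0 q6 1.53 t 29.7
```

View pics/e2.png

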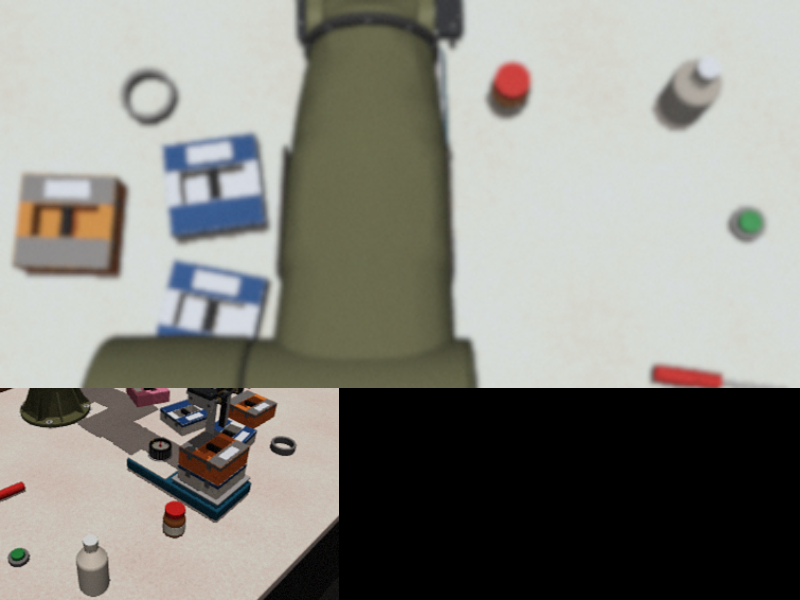

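Request:
{"fn": "play_rows", "kwargs": {"increments": [[[0,0,0],[0,0,-6],0.45],[[-10,-30,0],[0,0,0],0.45],[[-11,-34,0],[0,0,0],0.45],[[-11,-36,0],[0,0,0],0.45],[[-12,-36,0],[0,0,0],0.45]]}}

```text
time: 30.27
tcp_pos: [0.6004, 0.1704, 0.2208]
eef_rot: [3.132, 0.239, -0.005]
contact_force: [0.3, 0.4, 0.3]
opening: 0.0425
```

Request:
{"fn": "play_rows", "kwargs": {"increments": [[[-11,-36,10],[0,0,0],0.45],[[-11,-34,15],[0,0,0],0.45],[[-8,-26,20],[0,0,0],0.45],[[-4,-14,20],[0,0,0],0.45],[[0,0,10],[0,0,0],0.45]]}}

```text
time: 30.68
tcp_pos: [0.5486, 0.275, 0.1437]
eef_rot: [3.131, 0.246, -0.008]
contact_force: [0.2, -0.3, -0.1]
opening: 0.0422
```

Request:
{"fn": "play_rows", "kwargs": {"increments": [[[0,0,0],[0,0,0],0.45],[[0,0,0],[0,0,0],0.45]]}}

```text
time: 30.85
tcp_pos: [0.5515, 0.2722, 0.1471]
eef_rot: [3.132, 0.24, -0.002]
contact_force: [-0.5, -0.4, 0.8]
opening: 0.042
```

Run:
```python
from h import *
plan(.5515,.2732,.033,90+8.8)
```

```text
shift [  0.3  -1.1 114.1] yaw now -81.2 tool turn z -0.0 tilt -1.0 q6 1.82 t 30.85
```

Request:
{"fn": "play_rows", "kwargs": {"increments": [[[0,-1,25],[0,0,0],0.45],[[0,0,33],[0,0,0],0.45],[[0,0,25],[0,0,0],0.45],[[0,0,15],[0,0,0],0.45],[[0,0,8],[0,0,0],0.45]]}}

```text
time: 31.27
tcp_pos: [0.5515, 0.2726, 0.0405]
eef_rot: [3.132, 0.238, -0.002]
contact_force: [-0.3, -0.0, 0.2]
opening: 0.0422
```

Request:
{"fn": "play_rows", "kwargs": {"increments": [[[0,0,5],[0,0,0],0.45],[[0,0,3],[0,0,0],0.45],[[0,0,0],[0,0,0],0.45],[[0,0,0],[0,0,0],0],[[0,0,0],[0,0,0],0]]}}

```text
time: 31.68
tcp_pos: [0.5517, 0.2741, 0.0348]
eef_rot: [-3.132, -0.241, -0.002]
contact_force: [-0.4, -1.0, -0.1]
opening: 0.0323
```

Request:
{"fn": "play_rows", "kwargs": {"increments": [[[0,0,0],[0,0,0],0],[[0,0,0],[0,0,0],0],[[0,0,0],[0,0,0],0],[[0,0,0],[0,0,0],0],[[0,0,0],[0,0,0],0]]}}

```text
time: 32.1
tcp_pos: [0.5514, 0.2743, 0.0342]
eef_rot: [-3.132, -0.241, -0.001]
contact_force: [-2.2, 1.6, 3.7]
opening: 0.0134
```

```bash
python3 -c "
from h import *
plan(.666,.041,.25,92.8)"
```

```text
shift [  77.7  248.  -215.8] yaw now -81.2 tool turn z 6.0 tilt -1.0 q6 1.82 t 32.1
```

Request:
{"fn": "play_rows", "kwargs": {"increments": [[[0,0,-8],[0,0,0],0],[[0,0,-20],[0,0,0],0],[[0,0,-38],[0,0,0],0],[[0,0,-40],[0,0,0],0],[[0,0,-40],[0,0,0],0]]}}

```text
time: 32.52
tcp_pos: [0.5506, 0.2735, 0.1811]
eef_rot: [3.132, 0.24, -0.003]
contact_force: [1.2, -0.3, -3.0]
opening: 0.0136
```

Request:
{"fn": "play_rows", "kwargs": {"increments": [[[0,0,-35],[0,0,3],0],[[0,0,-24],[0,0,3],0],[[7,16,0],[0,0,0],0],[[12,27,0],[0,0,0],0],[[15,34,0],[0,0,0],0]]}}

```text
time: 32.93
tcp_pos: [0.5884, 0.199, 0.2391]
eef_rot: [3.141, 0.08, -0.001]
contact_force: [1.0, 1.3, -3.7]
opening: 0.0138
```

Request:
{"fn": "play_rows", "kwargs": {"increments": [[[15,35,0],[0,0,0],0],[[15,35,0],[0,0,0],0],[[14,34,0],[0,0,0],0],[[12,28,0],[0,0,0],0],[[8,19,0],[0,0,0],0]]}}

```text
time: 33.35
tcp_pos: [0.6606, 0.0478, 0.2383]
eef_rot: [3.14, 0.073, -0.002]
contact_force: [-0.1, -0.1, -3.6]
opening: 0.0135
```

Request:
{"fn": "play_rows", "kwargs": {"increments": [[[5,10,0],[0,0,0],0],[[0,0,0],[0,0,0],0],[[0,0,0],[0,0,0],0],[[0,0,0],[0,0,0],0]]}}

```text
time: 33.68
tcp_pos: [0.6652, 0.0426, 0.2387]
eef_rot: [-3.14, -0.078, 0.001]
contact_force: [0.3, 0.6, -3.4]
opening: 0.0138
```

```bash
python3 -c "
from h import *
plan(.666,.041,.1954,92.8)"
```

```text
shift [ 0.7  1.6 43.3] yaw now -87.1 tool turn z 0.1 tilt -1.0 q6 1.53 t 33.6833
```

Request:
{"fn": "play_rows", "kwargs": {"increments": [[[0.5,1.5,10],[0,0,0],0],[[0,0,13],[0,0,0],0],[[0,0,9],[0,0,0],0],[[0,0,6],[0,0,0],0],[[0,0,4],[0,0,0],0]]}}

```text
time: 34.1
tcp_pos: [0.6659, 0.0403, 0.1956]
eef_rot: [-3.141, -0.077, 0.002]
contact_force: [0.6, -0.2, -3.2]
opening: 0.0137
```

Request:
{"fn": "play_rows", "kwargs": {"increments": [[[0,0,1.5],[0,0,0],0],[[0,0,1],[0,0,0],0],[[0,0,1],[0,0,0],0],[[0,0,0.5],[0,0,0],0],[[0,0,0],[0,0,0],0]]}}

```text
time: 34.52
tcp_pos: [0.6664, 0.04, 0.1935]
eef_rot: [-3.14, -0.076, -0.002]
contact_force: [-0.6, 1.9, 1.9]
opening: 0.0138
```

Request:
{"fn": "play_rows", "kwargs": {"increments": [[[0,0,0],[0,0,0],0],[[0,0,0],[0,0,0],0]]}}

```text
time: 34.68
tcp_pos: [0.6664, 0.0399, 0.1933]
eef_rot: [-3.14, -0.077, -0.001]
contact_force: [-1.3, 3.6, 2.4]
opening: 0.0135
```

Request:
{"fn": "play_rows", "kwargs": {"increments": [[[0,0,0],[0,0,0],0.45],[[0,0,0],[0,0,0],0.45],[[0,0,0],[0,0,0],0.45],[[0,0,0],[0,0,0],0.45],[[0,0,0],[0,0,0],0.45]]}}

```text
time: 35.1
tcp_pos: [0.6663, 0.0397, 0.1927]
eef_rot: [3.141, 0.076, -0.0]
contact_force: [-0.5, 0.1, -0.3]
opening: 0.0412
```

Request:
{"fn": "play_rows", "kwargs": {"increments": [[[0,0,-10],[0,0,0],0.45],[[0,0,-25],[0,0,0],0.45],[[0,0,-25],[0,0,0],0.45],[[0,0,-15],[0,0,0],0.45],[[0,0,0],[0,0,0],0.45]]}}

```text
time: 35.52
tcp_pos: [0.6671, 0.0398, 0.2726]
eef_rot: [3.141, 0.076, 0.01]
contact_force: [0.7, 0.5, -0.1]
opening: 0.0422
```

```bash
python3 -c "
from h import *
plan(.4989,.4641,.2,90-.9)"
```

```text
shift [-147.9 -432.    71.5] yaw now -87.2 tool turn z 3.7 tilt -1.0 q6 1.53 t 35.5167
```

Request:
{"fn": "play_rows", "kwargs": {"increments": [[[0,0,0],[0,0,3.7],0.45],[[-10,-25,0],[0,0,0],0.45],[[-14,-33,0],[0,0,0],0.45],[[-14,-34,0],[0,0,0],0.45],[[-14,-34,0],[0,0,0],0.45]]}}

```text
time: 35.93
tcp_pos: [0.6153, 0.1676, 0.267]
eef_rot: [3.141, -0.026, -0.002]
contact_force: [0.5, -0.1, -0.1]
opening: 0.0423
```

Request:
{"fn": "play_rows", "kwargs": {"increments": [[[-14,-34,0],[0,0,0],0.45],[[-14,-34,0],[0,0,0],0.45],[[-14,-34,0],[0,0,0],0.45],[[-14,-34,10],[0,0,0],0.45],[[-14,-34,15],[0,0,0],0.45]]}}

```text
time: 36.35
tcp_pos: [0.5483, 0.3394, 0.2433]
eef_rot: [-3.141, 0.025, -0.003]
contact_force: [1.0, 0.8, 1.2]
opening: 0.0423
```

Request:
{"fn": "play_rows", "kwargs": {"increments": [[[-14,-34,15],[0,0,0],0.45],[[-14,-34,15],[0,0,0],0.45],[[-12,-28,15],[0,0,0],0.45],[[-8,-19,10],[0,0,0],0.45],[[-5,-11,0],[0,0,0],0.45]]}}

```text
time: 36.77
tcp_pos: [0.4958, 0.4661, 0.1843]
eef_rot: [3.139, -0.022, -0.006]
contact_force: [-0.0, -0.5, -1.1]
opening: 0.0423
```

Request:
{"fn": "play_rows", "kwargs": {"increments": [[[0,0,0],[0,0,0],0.45],[[0,0,0],[0,0,0],0.45]]}}

```text
time: 36.93
tcp_pos: [0.4984, 0.4642, 0.1883]
eef_rot: [-3.141, 0.025, -0.001]
contact_force: [0.1, -0.2, -0.2]
opening: 0.0429
```

Run:
```python
from h import *
plan(.4989,.4641,.043,90-.9)
t=np.mean([camera('top').astype(float) for _ in range(2)],0);s=camera('scene')
a=cv2.resize(np.clip(t*1.4,0,255).astype(np.uint8)[80:250,70:420],(800,388))
b=cv2.resize(s[130:330,130:450],(339,212));c=cv2.resize(s[130:230,200:417],(461,212),interpolation=cv2.INTER_CUBIC)
cv2.imwrite('pics/e3.png',np.vstack([a,np.hstack([b,c])]))
```

```text
shift [5.000e-01 1.000e-01 1.453e+02] yaw now -90.9 tool turn z 0.0 tilt -1.0 q6 2.28 t 36.9333
```

View pics/e3.png

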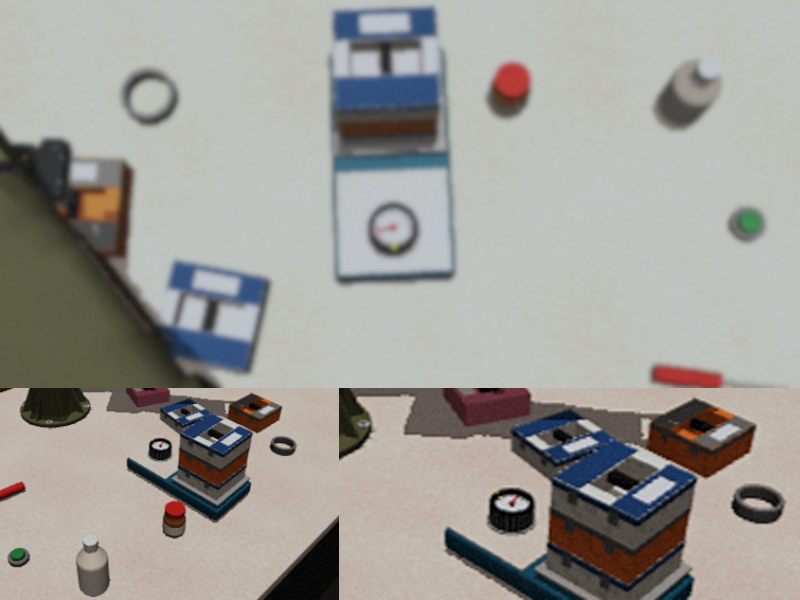

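The corner of the left orange box is now at (131,160); it was at (125,178), so the box has been knocked. The white one at (212,315) hasn't moved. I'll take that one next and remeasure the orange box once the arm is clear of it.

Request:
{"fn": "play_rows", "kwargs": {"increments": [[[0,0,0],[0,0,4.6],0.45],[[0,0,0],[0,0,4.7],0.45],[[-10,24,0],[0,0,0],0.45],[[-14,35,0],[0,0,0],0.45],[[-14,36,0],[0,0,0],0.45]]}}

```text
time: 37.5
tcp_pos: [0.4435, 0.3759, 0.1876]
eef_rot: [-3.129, 0.281, -0.0]
contact_force: [0.5, 0.3, 0.7]
opening: 0.0423
```

Request:
{"fn": "play_rows", "kwargs": {"increments": [[[-14,36,0],[0,0,0],0.45],[[-14,35,0],[0,0,0],0.45],[[-12,28,10],[0,0,0],0.45],[[-8,20,20],[0,0,0],0.45],[[0,0,10],[0,0,0],0.45]]}}

```text
time: 37.92
tcp_pos: [0.374, 0.2659, 0.1472]
eef_rot: [3.128, -0.283, 0.0]
contact_force: [-0.8, -0.6, -0.7]
opening: 0.0424
```

Request:
{"fn": "play_rows", "kwargs": {"increments": [[[0,0,0],[0,0,0],0.45],[[0,0,0],[0,0,0],0.45]]}}

```text
time: 38.08
tcp_pos: [0.3763, 0.2692, 0.1484]
eef_rot: [-3.128, 0.281, -0.001]
contact_force: [0.0, 0.1, -0.4]
opening: 0.0422
```

Run:
```python
from h import *
plan(.3755,.2689,.033,90-10.2)
t=np.mean([camera('top').astype(float) for _ in range(2)],0)
cv2.imwrite('pics/e4.png',cv2.resize(np.clip(t*1.5,0,255).astype(np.uint8)[105:250,70:200],None,fx=4,fy=4,interpolation=cv2.INTER_CUBIC))
```

```text
shift [ -0.8   0.5 115.4] yaw now -100.3 tool turn z -0.1 tilt -1.0 q6 2.29 t 38.0833
```

View pics/e4.png

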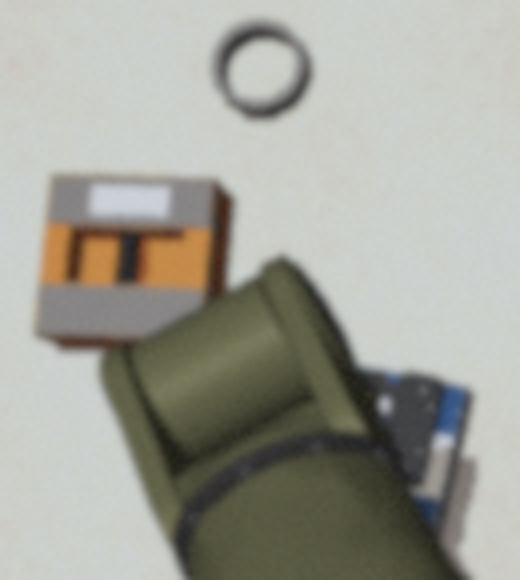

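Run:
```python
from h import *
q=np.array([ray('top',70+(u+.5)/4-.5,105+(v+.5)/4-.5,.055)[:2] for u,v in[(52,174),(218,180),(206.5,341),(36,334)]])
e=q[0]+q[1]-q[2]-q[3];f=q[0]-q[1]+q[3]-q[2]
print('OL',q.mean(0),np.degrees(np.arctan2(e[1],e[0])),np.degrees(np.arctan2(-f[0],f[1])),np.hypot(*e)/2,np.hypot(*f)/2)
```

```text
OL [0.52186007 0.45711533] -0.6551891883971305 -1.8874002463303379 0.12506061264360868 0.12797336822144306
```

Request:
{"fn": "play_rows", "kwargs": {"increments": [[[-1,0.5,25],[0,0,0],0.45],[[0,0,33],[0,0,0],0.45],[[0,0,25],[0,0,0],0.45],[[0,0,15],[0,0,0],0.45],[[0,0,8],[0,0,0],0.45]]}}

```text
time: 38.6
tcp_pos: [0.3742, 0.2691, 0.0403]
eef_rot: [3.128, -0.279, -0.002]
contact_force: [0.2, -0.3, 0.5]
opening: 0.0421
```

Request:
{"fn": "play_rows", "kwargs": {"increments": [[[0,0,6],[0,0,0],0.45],[[0,0,3],[0,0,0],0.45],[[0,0,0],[0,0,0],0.45],[[0,0,0],[0,0,0],0],[[0,0,0],[0,0,0],0]]}}

```text
time: 39.02
tcp_pos: [0.3748, 0.2692, 0.0336]
eef_rot: [-3.128, 0.279, -0.002]
contact_force: [-0.2, 0.0, 0.1]
opening: 0.032
```

Request:
{"fn": "play_rows", "kwargs": {"increments": [[[0,0,0],[0,0,0],0],[[0,0,0],[0,0,0],0],[[0,0,0],[0,0,0],0],[[0,0,0],[0,0,0],0],[[0,0,0],[0,0,0],0]]}}

```text
time: 39.43
tcp_pos: [0.3748, 0.2693, 0.0333]
eef_rot: [-3.128, 0.279, -0.002]
contact_force: [0.7, 2.9, 5.1]
opening: 0.0138
```

```bash
python3 -c "
from h import *
plan(.666,.041,.29,92.8)"
```

```text
shift [ 327.3  172.7 -256.5] yaw now -100.2 tool turn z -13.0 tilt -1.0 q6 2.29 t 39.4333
```

Request:
{"fn": "play_rows", "kwargs": {"increments": [[[0,0,-8],[0,0,0],0],[[0,0,-20],[0,0,0],0],[[0,0,-38],[0,0,0],0],[[0,0,-40],[0,0,0],0],[[0,0,-40],[0,0,0],0]]}}

```text
time: 39.85
tcp_pos: [0.3734, 0.2682, 0.1803]
eef_rot: [3.128, -0.28, -0.003]
contact_force: [1.8, 0.3, -3.8]
opening: 0.014
```

Request:
{"fn": "play_rows", "kwargs": {"increments": [[[0,0,-40],[0,0,0],0],[[0,0,-35],[0,0,-4],0],[[0,0,-20],[0,0,-5],0],[[0,0,-6],[0,0,-4],0],[[10,9,0],[0,0,0],0]]}}

```text
time: 40.27
tcp_pos: [0.384, 0.2609, 0.282]
eef_rot: [-3.139, -0.086, -0.003]
contact_force: [1.2, 0.5, -4.4]
opening: 0.0141
```

Request:
{"fn": "play_rows", "kwargs": {"increments": [[[20,17,0],[0,0,0],0],[[25,22,0],[0,0,0],0],[[26,22,0],[0,0,0],0],[[26,22,0],[0,0,0],0],[[26,22,0],[0,0,0],0]]}}

```text
time: 40.68
tcp_pos: [0.5133, 0.16, 0.2796]
eef_rot: [3.14, 0.076, -0.002]
contact_force: [-0.4, 1.1, -3.4]
opening: 0.0136
```

Request:
{"fn": "play_rows", "kwargs": {"increments": [[[26,22,0],[0,0,0],0],[[26,22,0],[0,0,0],0],[[26,22,0],[0,0,0],0],[[26,22,0],[0,0,0],0],[[22,20,0],[0,0,0],0]]}}

```text
time: 41.1
tcp_pos: [0.6446, 0.058, 0.2791]
eef_rot: [3.14, 0.075, -0.003]
contact_force: [-0.2, 0.7, -3.4]
opening: 0.0138
```

Request:
{"fn": "play_rows", "kwargs": {"increments": [[[15,14,0],[0,0,0],0],[[6,6,0],[0,0,0],0],[[0,0,0],[0,0,0],0],[[0,0,0],[0,0,0],0],[[0,0,0],[0,0,0],0]]}}

```text
time: 41.52
tcp_pos: [0.665, 0.0417, 0.28]
eef_rot: [-3.14, -0.078, 0.001]
contact_force: [-0.3, 0.4, -3.9]
opening: 0.0137
```

```bash
python3 -c "
from h import *
plan(.666,.041,.2381,92.8)"
```

```text
shift [ 1.   0.8 41.9] yaw now -87.2 tool turn z 0.0 tilt -1.0 q6 1.53 t 41.5167
```

Request:
{"fn": "play_rows", "kwargs": {"increments": [[[1,1,10],[0,0,0],0],[[0,0,12],[0,0,0],0],[[0,0,9],[0,0,0],0],[[0,0,5],[0,0,0],0],[[0,0,4],[0,0,0],0]]}}

```text
time: 41.93
tcp_pos: [0.6664, 0.04, 0.2384]
eef_rot: [-3.141, -0.077, 0.002]
contact_force: [1.0, -1.5, -2.6]
opening: 0.0139
```

Request:
{"fn": "play_rows", "kwargs": {"increments": [[[0,0,1.5],[0,0,0],0],[[0,0,1],[0,0,0],0],[[0,0,1],[0,0,0],0],[[0,0,0.5],[0,0,0],0],[[0,0,0],[0,0,0],0]]}}

```text
time: 42.35
tcp_pos: [0.6669, 0.0398, 0.2363]
eef_rot: [-3.141, -0.076, -0.001]
contact_force: [-2.4, 1.4, 0.0]
opening: 0.0135
```

Request:
{"fn": "play_rows", "kwargs": {"increments": [[[0,0,0],[0,0,0],0],[[0,0,0],[0,0,0],0]]}}

```text
time: 42.52
tcp_pos: [0.6669, 0.0399, 0.2362]
eef_rot: [-3.141, -0.076, -0.001]
contact_force: [-2.1, 0.9, 1.0]
opening: 0.0135
```

Request:
{"fn": "play_rows", "kwargs": {"increments": [[[0,0,0],[0,0,0],0.45],[[0,0,0],[0,0,0],0.45],[[0,0,0],[0,0,0],0.45],[[0,0,0],[0,0,0],0.45],[[0,0,0],[0,0,0],0.45]]}}

```text
time: 42.93
tcp_pos: [0.6669, 0.0398, 0.2357]
eef_rot: [3.141, 0.076, 0.0]
contact_force: [-0.5, -0.3, -0.0]
opening: 0.0412
```

Request:
{"fn": "play_rows", "kwargs": {"increments": [[[0,0,-10],[0,0,0],0.45],[[0,0,-25],[0,0,0],0.45],[[0,0,-25],[0,0,0],0.45],[[0,0,-10],[0,0,0],0.45],[[0,0,0],[0,0,3.8],0.45]]}}

```text
time: 43.35
tcp_pos: [0.6674, 0.0399, 0.3094]
eef_rot: [-3.141, 0.026, -0.008]
contact_force: [-0.0, 0.2, -0.5]
opening: 0.0423
```

Run:
```python
from h import *
plan(.5219,.4571,.2,90-1)
t=np.mean([camera('top').astype(float) for _ in range(4)],0).astype(np.uint8)
im=cv2.imread('pics/topraw.png')
# same-place check of the left orange box: template from expected position
r=t[140:195,70:130];print('orange px',[(x.mean().round(1)) for x in np.nonzero((r[...,2].astype(int)-r[...,0]>50))])
r=im[140:195,70:130];print('first pic',[(x.mean().round(1)) for x in np.nonzero((r[...,2].astype(int)-r[...,0]>50))])
```

```text
shift [-153.  -414.8  108.6] yaw now -90.9 tool turn z 0.1 tilt -1.0 q6 1.59 t 43.35
orange px [np.float64(29.1), np.float64(32.1)]
first pic [np.float64(36.7), np.float64(29.3)]
```

Request:
{"fn": "play_rows", "kwargs": {"increments": [[[-9,-25,0],[0,0,0],0.45],[[-12,-33,0],[0,0,0],0.45],[[-13,-35,0],[0,0,0],0.45],[[-13,-35,0],[0,0,0],0.45],[[-13,-35,0],[0,0,0],0.45]]}}

```text
time: 43.97
tcp_pos: [0.6088, 0.2052, 0.3051]
eef_rot: [3.141, -0.026, -0.002]
contact_force: [-0.4, 0.3, 1.1]
opening: 0.0427
```

Request:
{"fn": "play_rows", "kwargs": {"increments": [[[-13,-35,0],[0,0,0],0.45],[[-13,-35,0],[0,0,0],0.45],[[-13,-35,10],[0,0,0],0.45],[[-13,-35,15],[0,0,0],0.45],[[-13,-35,15],[0,0,0],0.45]]}}

```text
time: 44.38
tcp_pos: [0.5468, 0.3816, 0.265]
eef_rot: [3.141, -0.025, -0.0]
contact_force: [-0.1, -0.4, -0.4]
opening: 0.0417
```

Request:
{"fn": "play_rows", "kwargs": {"increments": [[[-12,-33,20],[0,0,0],0.45],[[-9,-26,25],[0,0,0],0.45],[[-6,-18,25],[0,0,0],0.45],[[0,0,20],[0,0,0],0.45],[[0,0,10],[0,0,0],0.45]]}}

```text
time: 44.8
tcp_pos: [0.5206, 0.4577, 0.1616]
eef_rot: [3.138, -0.023, -0.006]
contact_force: [0.6, 0.0, -0.1]
opening: 0.0423
```

Request:
{"fn": "play_rows", "kwargs": {"increments": [[[0,0,0],[0,0,0],0.45],[[0,0,0],[0,0,0],0.45]]}}

```text
time: 44.97
tcp_pos: [0.5226, 0.4569, 0.1662]
eef_rot: [3.141, -0.028, -0.0]
contact_force: [-0.6, 0.5, 1.5]
opening: 0.0424
```

```bash
python3 -c "
from h import *
plan(.5219,.4571,.043,90-1)"
```

```text
shift [ -0.7  -0.2 123.2] yaw now -91.0 tool turn z -0.0 tilt -1.0 q6 2.25 t 44.9667
```

Request:
{"fn": "play_rows", "kwargs": {"increments": [[[0,0,25],[0,0,0],0.45],[[0,0,35],[0,0,0],0.45],[[0,0,28],[0,0,0],0.45],[[0,0,16],[0,0,0],0.45],[[0,0,9],[0,0,0],0.45]]}}

```text
time: 45.38
tcp_pos: [0.5226, 0.4567, 0.052]
eef_rot: [3.141, -0.029, -0.001]
contact_force: [-0.6, 0.5, 0.2]
opening: 0.0424
```

Request:
{"fn": "play_rows", "kwargs": {"increments": [[[0,0,6],[0,0,0],0.45],[[0,0,3],[0,0,0],0.45],[[0,0,0],[0,0,0],0.45],[[0,0,0],[0,0,0],0],[[0,0,0],[0,0,0],0]]}}

```text
time: 45.8
tcp_pos: [0.5227, 0.4578, 0.0451]
eef_rot: [-3.14, 0.028, -0.002]
contact_force: [-0.3, -0.3, -0.1]
opening: 0.0326
```

Request:
{"fn": "play_rows", "kwargs": {"increments": [[[0,0,0],[0,0,0],0],[[0,0,0],[0,0,0],0],[[0,0,0],[0,0,0],0],[[0,0,0],[0,0,0],0],[[0,0,0],[0,0,0],0]]}}

```text
time: 46.22
tcp_pos: [0.5224, 0.4579, 0.0445]
eef_rot: [-3.14, 0.027, -0.002]
contact_force: [0.1, 3.5, 5.2]
opening: 0.0141
```

```bash
python3 -c "
from h import *
plan(.666,.0405,.33,92.8)"
```

```text
shift [ 151.2  414.5 -285.8] yaw now -91.0 tool turn z -3.8 tilt -1.0 q6 2.26 t 46.2167
```

Request:
{"fn": "play_rows", "kwargs": {"increments": [[[0,0,-8],[0,0,0],0],[[0,0,-20],[0,0,0],0],[[0,0,-38],[0,0,0],0],[[0,0,-40],[0,0,0],0],[[0,0,-40],[0,0,0],0]]}}

```text
time: 46.63
tcp_pos: [0.5217, 0.4566, 0.1906]
eef_rot: [3.139, -0.028, -0.003]
contact_force: [0.1, 1.0, -4.2]
opening: 0.0139
```

Request:
{"fn": "play_rows", "kwargs": {"increments": [[[0,0,-40],[0,0,0],0],[[0,0,-40],[0,0,0],0],[[0,0,-35],[0,0,-1.8],0],[[0,0,-24],[0,0,-2],0],[[0,0,-10],[0,0,0],0]]}}

```text
time: 47.05
tcp_pos: [0.5223, 0.4572, 0.3428]
eef_rot: [-3.139, -0.078, -0.005]
contact_force: [0.3, 0.5, -4.2]
opening: 0.0134
```

Request:
{"fn": "play_rows", "kwargs": {"increments": [[[4,13,0],[0,0,0],0],[[7,24,0],[0,0,0],0],[[9,32,0],[0,0,0],0],[[10,35,0],[0,0,0],0],[[10,35,0],[0,0,0],0]]}}

```text
time: 47.47
tcp_pos: [0.5688, 0.3182, 0.3358]
eef_rot: [3.138, 0.075, -0.006]
contact_force: [0.7, 0.1, -4.0]
opening: 0.0135
```

Request:
{"fn": "play_rows", "kwargs": {"increments": [[[10,35,0],[0,0,0],0],[[10,35,0],[0,0,0],0],[[10,35,0],[0,0,0],0],[[10,35,0],[0,0,0],0],[[10,35,0],[0,0,0],0]]}}

```text
time: 47.88
tcp_pos: [0.6271, 0.1454, 0.336]
eef_rot: [3.14, 0.074, -0.006]
contact_force: [0.9, 1.1, -2.8]
opening: 0.0135
```

Request:
{"fn": "play_rows", "kwargs": {"increments": [[[10,35,0],[0,0,0],0],[[9,30,0],[0,0,0],0],[[8,25,0],[0,0,0],0],[[4,13,0],[0,0,0],0],[[2,6,0],[0,0,0],0]]}}

```text
time: 48.3
tcp_pos: [0.6656, 0.0384, 0.3363]
eef_rot: [3.141, 0.071, -0.006]
contact_force: [-0.6, -0.6, -3.4]
opening: 0.0135
```

Request:
{"fn": "play_rows", "kwargs": {"increments": [[[0,0,0],[0,0,0],0],[[0,0,0],[0,0,0],0],[[0,0,0],[0,0,0],0],[[0,0,0],[0,0,0],0]]}}

```text
time: 48.63
tcp_pos: [0.6653, 0.0423, 0.3388]
eef_rot: [-3.14, -0.079, -0.0]
contact_force: [0.1, -0.4, -3.9]
opening: 0.0138
```

```bash
python3 -c "
from h import *
plan(.666,.0405,.2929,92.8)"
```

```text
shift [ 0.6  1.8 45.9] yaw now -87.1 tool turn z 0.1 tilt -1.0 q6 1.53 t 48.6333
```

Request:
{"fn": "play_rows", "kwargs": {"increments": [[[0.5,1.5,10],[0,0,0],0],[[0,0,13],[0,0,0],0],[[0,0,10],[0,0,0],0],[[0,0,6],[0,0,0],0],[[0,0,4],[0,0,0],0]]}}

```text
time: 49.05
tcp_pos: [0.6659, 0.0397, 0.2945]
eef_rot: [-3.141, -0.077, 0.002]
contact_force: [-0.2, -0.6, -4.0]
opening: 0.0136
```

Request:
{"fn": "play_rows", "kwargs": {"increments": [[[0,0,2],[0,0,0],0],[[0,0,1.5],[0,0,0],0],[[0,0,1],[0,0,0],0],[[0,0,0.5],[0,0,0],0],[[0,0,0],[0,0,0],0]]}}

```text
time: 49.47
tcp_pos: [0.6663, 0.0395, 0.2914]
eef_rot: [-3.141, -0.077, -0.002]
contact_force: [-1.5, 1.1, -1.4]
opening: 0.0137
```

Request:
{"fn": "play_rows", "kwargs": {"increments": [[[0,0,0],[0,0,0],0],[[0,0,0],[0,0,0],0]]}}

```text
time: 49.63
tcp_pos: [0.6663, 0.0395, 0.2912]
eef_rot: [-3.141, -0.076, -0.001]
contact_force: [-0.5, 0.4, -0.1]
opening: 0.0136
```

Contact made. Release, lift, and back off towards the button.

Request:
{"fn": "play_rows", "kwargs": {"increments": [[[0,0,0],[0,0,0],0.45],[[0,0,0],[0,0,0],0.45],[[0,0,0],[0,0,0],0.45],[[0,0,0],[0,0,0],0.45],[[0,0,0],[0,0,0],0.45]]}}

```text
time: 50.05
tcp_pos: [0.6662, 0.0394, 0.2908]
eef_rot: [3.141, 0.076, 0.0]
contact_force: [0.3, -0.1, 0.1]
opening: 0.0412
```

Request:
{"fn": "play_rows", "kwargs": {"increments": [[[0,0,-10],[0,0,0],0.45],[[0,0,-25],[0,0,0],0.45],[[0,0,-25],[0,0,0],0.45],[[0,0,-10],[0,0,0],0.45],[[0,0,0],[0,0,0],0.45]]}}

```text
time: 50.47
tcp_pos: [0.6666, 0.0395, 0.3639]
eef_rot: [3.141, 0.077, 0.008]
contact_force: [-0.0, -0.5, -0.0]
opening: 0.0425
```

```bash
python3 -c "
from h import *
plan(.51,-.447,.25,92.8)"
```

```text
shift [-180.6  478.2  113.1] yaw now -87.2 tool turn z -0.0 tilt -1.0 q6 1.53 t 50.4667
```

Request:
{"fn": "play_rows", "kwargs": {"increments": [[[-9,24,0],[0,0,0],0.45],[[-13,34,0],[0,0,0],0.45],[[-13,35,0],[0,0,0],0.45],[[-13,35,0],[0,0,0],0.3],[[-13,35,0],[0,0,0],0]]}}

```text
time: 50.88
tcp_pos: [0.6122, -0.1277, 0.3592]
eef_rot: [-3.14, -0.077, 0.003]
contact_force: [0.3, -0.5, 0.3]
opening: 0.0321
```

Request:
{"fn": "play_rows", "kwargs": {"increments": [[[-13,35,0],[0,0,0],0],[[-13,35,0],[0,0,0],0],[[-13,35,10],[0,0,0],0],[[-13,35,15],[0,0,0],0],[[-13,35,15],[0,0,0],0]]}}

```text
time: 51.3
tcp_pos: [0.5557, -0.3058, 0.319]
eef_rot: [-3.14, -0.076, 0.001]
contact_force: [1.7, 0.2, 0.4]
opening: 0.0008
```

Request:
{"fn": "play_rows", "kwargs": {"increments": [[[-13,35,20],[0,0,0],0],[[-13,35,20],[0,0,0],0],[[-13,35,20],[0,0,0],0],[[-10,25,25],[0,0,0],0],[[-5,12,30],[0,0,0],0]]}}

```text
time: 51.72
tcp_pos: [0.5084, -0.45, 0.2048]
eef_rot: [3.14, 0.072, -0.0]
contact_force: [1.5, 0.2, 0.2]
opening: 0.0009
```

Request:
{"fn": "play_rows", "kwargs": {"increments": [[[0,0,30],[0,0,0],0],[[0,0,20],[0,0,0],0],[[0,0,0],[0,0,0],0],[[0,0,0],[0,0,0],0]]}}

```text
time: 52.05
tcp_pos: [0.5099, -0.4465, 0.1555]
eef_rot: [-3.139, -0.076, 0.003]
contact_force: [-0.6, -0.5, 0.9]
opening: 0.0006
```

Run:
```python
from h import *
t=cv2.imread('pics/topraw.png')
def g(im,y0,y1,x0,x1):
    r=im[y0:y1,x0:x1].astype(float);w=np.clip(r[...,1]-np.maximum(r[...,0],r[...,2])-20,0,None)
    ys,xs=np.mgrid[y0:y1,x0:x1];return (w*xs).sum()/w.sum(),(w*ys).sum()/w.sum()
s=cv2.imread('pics/scene0.png');s=cv2.resize(s,(512,384),interpolation=cv2.INTER_AREA)
gt=g(t,165,190,385,412);gs=g(s,275,300,135,160);print(gt,gs)
def line(n,p):a=ray(n,*p,0.);b=ray(n,*p,.1);return a,(b-a)/np.linalg.norm(b-a)
a,u=line('top',gt);b,v=line('scene',gs)
k=np.linalg.lstsq(np.c_[u,-v],b-a,rcond=None)[0];p,q=a+k[0]*u,b+k[1]*v;print('button',p,q,'gap',np.linalg.norm(p-q))
m=(p+q)/2
plan(m[0],m[1],.06,92.8)
T=np.mean([camera('top').astype(float) for _ in range(3)],0);S=camera('scene')
A=cv2.resize(np.clip(T*1.4,0,255).astype(np.uint8)[60:240,180:420],(480,360));B=cv2.resize(np.clip(S*1.2,0,255).astype(np.uint8)[110:290,200:360],(320,360))
cv2.imwrite('pics/f1.png',np.hstack([A,B]))
```

```text
(np.float64(397.94205794205794), np.float64(176.6893106893107)) (np.float64(146.18309512074913), np.float64(285.76885165105966))
button [ 0.51148287 -0.45150127  0.01881126] [ 0.5117053  -0.45114119  0.01873741] gap 0.00042963005547782277
shift [ 1.7  5.  95.5] yaw now -87.2 tool turn z -0.0 tilt -1.0 q6 0.75 t 52.05
```

View pics/f1.png

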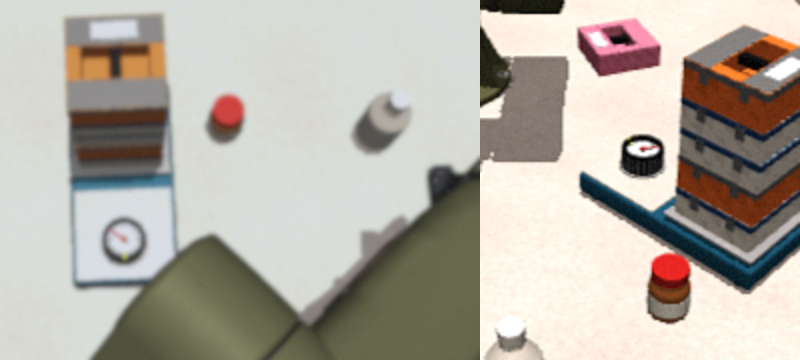

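Request:
{"fn": "play_rows", "kwargs": {"increments": [[[1.7,5,25],[0,0,0],0],[[0,0,35],[0,0,0],0],[[0,0,28],[0,0,0],0],[[0,0,15],[0,0,0],0],[[0,0,8],[0,0,0],0]]}}

```text
time: 52.67
tcp_pos: [0.5119, -0.4514, 0.0441]
eef_rot: [-3.139, -0.077, 0.002]
contact_force: [-0.7, -0.2, 0.6]
opening: 0.0004
```

Request:
{"fn": "play_rows", "kwargs": {"increments": [[[0,0,3],[0,0,0],0],[[0,0,1],[0,0,0],0],[[0,0,0],[0,0,0],0],[[0,0,0],[0,0,0],0]]}}

```text
time: 53.0
tcp_pos: [0.5128, -0.4524, 0.0433]
eef_rot: [3.139, 0.076, 0.002]
contact_force: [-0.2, -0.3, -0.0]
opening: 0.0003
```

Request:
{"fn": "play_rows", "kwargs": {"increments": [[[0,0,1],[0,0,0],0],[[0,0,1],[0,0,0],0],[[0,0,1],[0,0,0],0],[[0,0,1],[0,0,0],0],[[0,0,0],[0,0,0],0]]}}

```text
time: 53.42
tcp_pos: [0.5122, -0.4518, 0.0375]
eef_rot: [-3.14, -0.076, 0.0]
contact_force: [-0.3, -0.6, -0.9]
opening: 0.0005
```

Request:
{"fn": "play_rows", "kwargs": {"increments": [[[0,0,1],[0,0,0],0],[[0,0,1],[0,0,0],0],[[0,0,1],[0,0,0],0],[[0,0,0],[0,0,0],0]]}}

```text
time: 53.75
tcp_pos: [0.5123, -0.452, 0.0347]
eef_rot: [3.141, 0.076, 0.0]
contact_force: [-0.3, 1.6, 2.0]
opening: 0.0003
```

Request:
{"fn": "play_rows", "kwargs": {"increments": [[[0,0,1],[0,0,0],0],[[0,0,1],[0,0,0],0],[[0,0,1],[0,0,0],0],[[0,0,0],[0,0,0],0]]}}

```text
time: 54.08
tcp_pos: [0.5123, -0.452, 0.0317]
eef_rot: [3.141, 0.076, 0.0]
contact_force: [-0.4, 1.0, 3.1]
opening: 0.0002
```

Request:
{"fn": "play_rows", "kwargs": {"increments": [[[0,0,1],[0,0,0],0],[[0,0,1],[0,0,0],0],[[0,0,0],[0,0,0],0]]}}

```text
time: 54.33
tcp_pos: [0.5123, -0.452, 0.0303]
eef_rot: [3.14, 0.076, 0.0]
contact_force: [-1.1, 2.5, 7.8]
opening: 0.0004
```

Request:
{"fn": "play_rows", "kwargs": {"increments": [[[0,0,1],[0,0,0],0],[[0,0,1],[0,0,0],0],[[0,0,0],[0,0,0],0],[[0,0,0],[0,0,0],0]]}}

```text
time: 54.67
tcp_pos: [0.5125, -0.4521, 0.0299]
eef_rot: [3.14, 0.077, 0.001]
contact_force: [-7.7, 6.8, 21.9]
opening: 0.0
```

Request:
{"fn": "play_rows", "kwargs": {"increments": [[[0,0,-5],[0,0,0],0],[[0,0,-10],[0,0,0],0],[[0,0,-25],[0,0,0],0],[[0,0,-35],[0,0,0],0],[[0,0,-40],[0,0,0],0]]}}

```text
time: 55.08
tcp_pos: [0.5115, -0.4512, 0.1423]
eef_rot: [-3.138, -0.076, 0.004]
contact_force: [-0.4, -1.0, 0.2]
opening: 0.0005
```

Request:
{"fn": "play_rows", "kwargs": {"increments": [[[0,0,-40],[0,0,0],0],[[0,0,-30],[0,0,0],0],[[0,0,-10],[0,0,0],0],[[0,0,0],[0,0,0],0],[[0,0,0],[0,0,0],0]]}}

```text
time: 55.5
tcp_pos: [0.512, -0.4517, 0.2216]
eef_rot: [-3.14, -0.076, 0.001]
contact_force: [-0.3, 0.2, -0.8]
opening: 0.0005
```

Run:
```python
from h import *
q=np.array([ray('top',180+(u+.5)/2-.5,60+(v+.5)/2-.5,.302)[:2] for u,v in[(65,18),(163,14),(167,80),(67,84)]])
q=np.array([ray('top',180+(u+.5)/2-.5,60+(v+.5)/2-.5,.302)[:2] for u,v in[(65,18),(163,14),(168,108),(68,112)]])
e=q[0]+q[1]-q[2]-q[3];f=q[0]-q[1]+q[3]-q[2]
print('top box',q.mean(0),np.degrees(np.arctan2(e[1],e[0])),np.degrees(np.arctan2(-f[0],f[1])),np.hypot(*e)/2,np.hypot(*f)/2)
bezel();print(get_state()['contact_force'])
T=cv2.imread('pics/topnow.png');S=np.mean([camera('scene').astype(float) for _ in range(3)],0)
A=cv2.resize(np.clip(T*1.5,0,255).astype(np.uint8)[85:215,205:275],(323,600),interpolation=cv2.INTER_CUBIC);B=cv2.resize(np.clip(S*1.2,0,255).astype(np.uint8)[100:320,130:305],(477,600),interpolation=cv2.INTER_CUBIC)
B=cv2.resize(np.clip(S*1.2,0,255).astype(np.uint8)[100:350,120:400],(477,426),interpolation=cv2.INTER_CUBIC);B=np.vstack([B,np.zeros((174,477,3),np.uint8)])
cv2.imwrite('pics/f2.png',np.hstack([A,B]))
```

```text
top box [0.66483427 0.03750714] 3.0596375936162388 2.823649515940183 0.12609308120250903 0.12465735621256312
bezel deg 4.812284609976842 0.030823238706019607
[0.73161611 0.04492511 0.31890766]
```

View pics/f2.png

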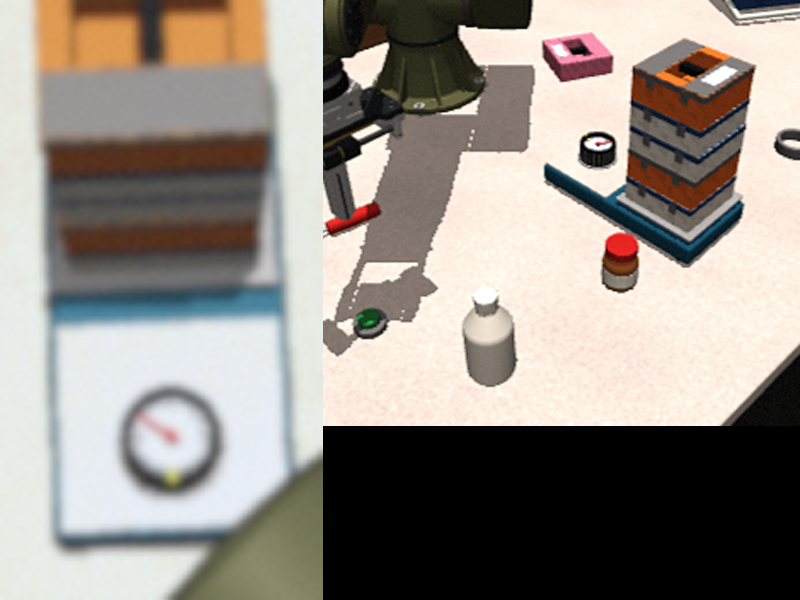

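```bash
python3 -c "
from h import *
print(sign_off())"
```

```text
the job is handed in; nothing more can be done
None
```

I finished every step and handed the job in at about 56 s of robot time; `sign_off` gives no verdict.

- **Jar:** it stands upright on the bench to the right of the platform.
- **Zero setting:** my first turn of the bezel went about 6° too far. I gripped it again and corrected it. With the platform empty, the camera then read about 1° off zero, against the 5.2° allowed.
- **Boxes:** all five are in one column on the platform. The left orange box was knocked about 2 cm during the run, so I measured its position again before picking it up. In the last measurement the top box was about 3 mm from the platform centre and turned within 1° of the scale. I measured only the first and last boxes this way; the others I judged by eye, and the column looks square.
- **Logger:** I pressed the button down onto its stop (22 N at the wrist) and let it come up. I took it as up from the last picture and the arm's clear retreat; I didn't measure the button itself.
- **Bottle, tape and screwdriver:** all three looked unmoved in the pictures, and the arm is clear of everything.

**Check that disagreed:** my last automatic bezel reading was +4.8°. I put that down to the loaded pointer shifting the reference point the reading uses, since nothing touched the bezel after the +1° check. I did not confirm it separately.

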